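# Draw out the wedge, level the bottle rack and stand the fallen bottles back in it

### The arm

A 6-joint arm with a two-finger parallel gripper is mounted at the origin on a cart in front of the work surface, level with it; the furniture and walls round the work are solid. World frame = base frame: x ahead of the robot, y to its left, z up, the work surface at z = 0. Lengths are in mm, angles in rad, forces in N, time in s.
With the tool pointing down it reaches from about 350 to 875 mm from the base axis. Payload 4.2 kg.
Tool frame: the origin (TCP) lies at the very end of the fingers, on their centre line; the grasp point (between the pads) lies 19 mm behind it; z points along the fingers, y is the line along which they close (so a half turn about z gives the same grasp; the last joint's range is limited). The gripper opens to 85 mm and grips with 20 to 120 N. Pads are 22 mm wide; open, the fingers measure 114 mm over their backs; the gripper's body (76 mm by 85 mm) begins 54 mm behind the grasp point. The pads swing forward as they close: fully open they stand 13 mm farther back than shut.
Start: joints at [1.581, 0.385, 0.008, 0, -1.194, -0.259], TCP at [153.869, 605.742, 231.312] pointing down, gripper open.
Joint ranges: [-3.14, 3.14], [-1.21, 2.06], [-1.07, 1.41], [-3.16, 2.05], [-2.99, -0.16], [-3.1, 3.1]. Speed limits (rad/s): [2.79, 2.79, 3.14, 3.14, 3.14, 3.14].

### API

Orientations are given as a unit quaternion [x, y, z, w].
In Python, from bench import arm, optics gives the robot as it stands. The module is installed in compiled form; this text tells all that it offers.
- The arm moves only by the tool step_arm, never from a script. Its argument "motion" is a list of rows, each an object with "dr": the turn, a rotation vector about the tool's x, y, z in units of 8 degrees (1.0 is 8 degrees), a list of three; "slide": the shift along the tool's x, y, z in mm, a list of three; "jaw": the finger opening in mm, from 0 to 85.4. A call has exactly 8 rows; each row is the pose to reach, as a shift and turn from the pose commanded when the call began, along the tool's axes at that moment; what a row does not reach only later rows make up. A row lasts 1/8 s, in which the tool goes at most 62.5 mm and 10.7 degrees, less where a joint would pass 70% of its speed; a pose out of reach is approached as far as the arm can. A call with a gripper value outside its range is refused whole. The fingers move at their own pace and stop on an object; the grip force is fixed at half the most. Time passes only in rows, so rows that repeat a pose let the fingers close, or fill a call up. It gives the time, the measured TCP pose, the force, the opening and the grip force at its end, in the units of the state.
- arm.read_state(): the state, without advancing time (a new reading comes with each control period).
- optics.get_image(name): name is "side" or "top" or "wrist"; returns the picture (400x640x3 uint8, blue, green, red); there is no depth.
- optics.camera_info(name): a dict with "camera_matrix" (3x3 intrinsics, pixels), "view" (4x4, takes a point from world to camera coordinates); the wrist camera has in their place "T_tool_cam" (4x4, takes a point from camera to tool coordinates, whose origin is the TCP and whose axes are the flange's). Camera axes: x right, y up, looking along -z (the intrinsics and any distortion apply to the point x, -y, -z); pixel columns grow to the right and rows downward; lengths in mm; the calibration is good to about 2 mm. The wrist camera is an equidistant fisheye: a pixel r from the principal point sees the ray r / f radians off the axis. A picture is of the moment at which its call begins: read the wrist's pose just before it. camera_info takes no time and is no camera call.
- arm.job_done(): hands the job in; it is judged then, once.
The state is a dict: "clock": time; "joints": joint angles; "joint_vel": joint speeds; "joint_efforts": joint torques, N m; "position": TCP position; "ee_rot": TCP orientation; "contact_force": force on the tool from outside, world axes, zero at the start; "wrist_torque": the same for the moment, N m; "gripper_width": finger opening in mm; "grasp_force": force on a finger pad.
Only numpy, scipy, OpenCV 4.12 (cv2) and the standard library are available. Lean on these libraries where they do the work, as an engineer would, in place of code of your own. Each camera call takes 0.05 s, during which the arm holds its last target. There are 200 camera calls.

### The job

The bottle rack sags at its free end and the solvent bottles have toppled out of it. First draw the wooden wedge straight out of its tight holder, flat on the worktop, and push it, thin end first, under the rack's low free end until the deck sits level and stays so on the wedge; only then stand every fallen white bottle upright, base down, in the rack's lane between its rails. Leave the other things on the worktop where they are.

Things in the scene. Friction and masses are not known exactly. Their poses are not given: they have to be found in the camera images.
- rack: fixed foot of the bottle rack, screwed to the worktop; origin on the worktop under the middle of the level deck; its y axis points along the deck from the free low end to the hinged end, x across the deck, z up. A rest pad 14 mm high stands under the deck 52 to 72 mm from the origin toward the free end; from there to the free end there is bare worktop under the deck
- deck (a joint): tilt of the rack's deck about its hinge (190 mm from the rack's origin toward +y, 31 mm up), rad: 0 = level, positive = free (-y) end hangs low (it starts at 0.045 on the pad, its free end 17 mm low and the underside there about 9 mm above the worktop), negative = free end too high (to -0.05). The deck (0.8 kg) sinks back under its weight unless something carries it
- deck_mid (a point): middle of the deck's upper face (a thin black mat), 37 mm above the worktop when level; turns with the deck, axes as the rack's. The deck is an aluminium plate 10 mm thick, 390 mm long (y), 100 mm wide (x), with a rail 7 mm high and 6 mm wide along each long side, leaving an 88 mm wide lane, open at the ends; over the rear rail (+x side, away from the robot) a thin steel guard rod runs 49 mm above this face
- deck_free_end (a point): middle of the lower edge of the deck's free end, under which the wedge goes; the edge is rounded (radius 5 mm) and is 26 mm above the worktop when the deck is level. The head of the desk lamp hangs over the worktop behind the hinged half of the rack (x 0.67 to 0.81, y 0.08 to 0.22), 0.47 m up
- wedge: dark wooden wedge, loose, 145 mm long (y), 40 mm wide (x), 0.15 kg; origin under its middle, y axis toward the thin end. The thin end (y = +72.5 mm) is 4 mm high, the top rises evenly over 100 mm to 34 mm, and the last 45 mm is a flat-topped block 34 mm high. It starts in its holder, thin end first, the block outside. It stays by friction where it is left under the deck
- wedge_block (a point): centre of the wedge's thick block, 17 mm above the worktop; grasp here across the 40 mm width (x)
- wedge_tip (a point): middle of the bottom edge of the wedge's thin end
- holder_mouth (a point): middle of the open mouth of the wedge's holder, a steel sleeve screwed to the worktop: channel 42.5 mm wide, 36 mm high, 60 mm deep, floor = worktop, walls 5 mm, roof up to 41 mm; y axis points into the channel. The wedge reaches 57 mm into it and comes out straight along -y, flat on the worktop
- bottle1_mid (a point): white round solvent bottle with a grey pump cup on top, 128 mm tall, 64 mm across up to 85 mm from its base, then shoulders; about 0.21 kg; it starts lying, cap end toward the robot. This point is on its axis, 64 mm from the base. Its z axis runs from base to cap. May be absent
- bottle1: the same bottle 1; origin at the centre of its base, z axis toward the cap. Round its base it has a black hexagonal rubber foot, 18 mm high, 64 mm across flats, 74 mm across corners, which keeps it from rolling
- bottle2_mid (a point): white round solvent bottle with a grey pump cup on top, 128 mm tall, 64 mm across up to 85 mm from its base, then shoulders; about 0.21 kg; it starts lying, cap end toward the robot. This point is on its axis, 64 mm from the base. Its z axis runs from base to cap. May be absent
- bottle2: the same bottle 2; origin at the centre of its base, z axis toward the cap. Round its base it has a black hexagonal rubber foot, 18 mm high, 64 mm across flats, 74 mm across corners, which keeps it from rolling
- bottle3_mid (a point): white round solvent bottle with a grey pump cup on top, 128 mm tall, 64 mm across up to 85 mm from its base, then shoulders; about 0.21 kg; it starts lying, cap end toward the robot. This point is on its axis, 64 mm from the base. Its z axis runs from base to cap. May be absent
- bottle3: the same bottle 3; origin at the centre of its base, z axis toward the cap. Round its base it has a black hexagonal rubber foot, 18 mm high, 64 mm across flats, 74 mm across corners, which keeps it from rolling
- bottle4_mid (a point): white round solvent bottle with a grey pump cup on top, 128 mm tall, 64 mm across up to 85 mm from its base, then shoulders; about 0.21 kg; it starts lying, cap end toward the robot. This point is on its axis, 64 mm from the base. Its z axis runs from base to cap. May be absent
- bottle4: the same bottle 4; origin at the centre of its base, z axis toward the cap. Round its base it has a black hexagonal rubber foot, 18 mm high, 64 mm across flats, 74 mm across corners, which keeps it from rolling
- solder_spool: blue spool of solder standing on its flange, 62 mm across, 44 mm high; bystander to the right of the wedge's holder
- phone_orange: mobile phone with an orange rim, lying flat, 114 x 59 x 11 mm; bystander to the right of the wedge's holder

How it is judged:
By the outcome, as a careful person would: the job done as asked, in the order asked, and still so for the second after the job is handed in, with the robot touching nothing.
Of bottle1, bottle2, bottle3, bottle4 only 3 to 4 are there at a start; the rules pass over those that are not, and their reading is None.
At some moment in a run one of bottle1, bottle2, bottle3 may be knocked a few centimetres aside while the robot is not near it.
Once in a run the grip may slacken for a moment while it holds something.
It also fails if it takes over 210 s, if anything falls off the work surface, if the arm or the gripper's body presses on something with over 40 N, if the wrist force passes 120 N, or if a joint passes its speed limit or range.

## Working session

There is one attempt and no reset: what is moved stays moved. The work goes in short steps, Python scripts to look and compute and a tool call to move; the robot and the scene stay as the last step left them, time stands still between calls to the robot, and variables do not carry over. Pictures are saved under pics/ and viewed, at most 14 in all, crops included, and the job is handed in when it is done.

Besides the shell and the picture viewer there is one more tool, called after ">>>" by a JSON object that holds its "op" and its "data", one argument or row to a line. step_arm: Moves the arm, as the interface text tells. Its arguments: {"type":"object","properties":{"motion":{"type":"array","items":{"type":"object","properties":{"dr":{"type":"array","items":{"type":"number"}},"slide":{"type":"array","items":{"type":"number"}},"jaw":{"type":"number"}}}}},"required":["motion"]}

```bash
mkdir -p pics; cat > h.py <<'E'
import numpy as np, cv2
from bench import arm, optics
from scipy.spatial.transform import Rotation as R
def cam(n):
    i=optics.camera_info(n); return np.array(i["camera_matrix"]),i
def ray(n,px,st=None):
    K,i=cam(n); px=np.atleast_2d(np.array(px,float))
    x=(px[:,0]-K[0,2])/K[0,0]; y=(px[:,1]-K[1,2])/K[1,1]
    if n=="wrist":
        r=np.hypot(x,y)+1e-9; d=np.c_[np.sin(r)*x/r,-np.sin(r)*y/r,-np.cos(r)]
        T=np.eye(4);T[:3,:3]=R.from_quat(st["ee_rot"]).as_matrix();T[:3,3]=st["position"];T=T@np.array(i["T_tool_cam"])
    else:
        d=np.c_[x,-y,-np.ones_like(x)]; T=np.linalg.inv(np.array(i["view"]))
    d=d@T[:3,:3].T
    return T[:3,3],d/np.linalg.norm(d,axis=1)[:,None]
def plane(n,px,z,st=None):
    o,d=ray(n,px,st); return o+d*((z-o[2])/d[:,2])[:,None]
def tri(rs):
    A=np.zeros((3,3));b=np.zeros(3)
    for o,d in rs:
        P=np.eye(3)-np.outer(d,d);A+=P;b+=P@o
    x=np.linalg.solve(A,b); return x,[np.linalg.norm(np.cross(x-o,d)) for o,d in rs]
def proj(n,p):
    K,i=cam(n);V=np.array(i["view"]);c=V[:3,:3]@p+V[:3,3];return K[0,0]*c[0]/-c[2]+K[0,2],K[1,1]*-c[1]/-c[2]+K[1,2]
def pic(n,f):
    s=arm.read_state(); im=optics.get_image(n); cv2.imwrite("pics/"+f,im); return im,s
E
python3 - <<'E'
from h import *
np.set_printoptions(precision=3,suppress=True)
for n in("side","top","wrist"):
    im,s=pic(n,n+"0.png"); print(n,optics.camera_info(n))
print(s)
E
```

```text
side {'camera_matrix': array([[440.952,   0.   , 316.021],
       [  0.   , 440.952, 195.466],
       [  0.   ,   0.   ,   1.   ]]), 'view': array([[    0.851,    -0.526,    -0.008,  -460.088],
       [    0.316,     0.499,     0.807,  -175.657],
       [   -0.42 ,    -0.689,     0.591, -1408.556],
       [    0.   ,     0.   ,     0.   ,     1.   ]])}
top {'camera_matrix': array([[443.459,   0.   , 318.624],
       [  0.   , 443.459, 192.115],
       [  0.   ,   0.   ,   1.   ]]), 'view': array([[    0.009,    -1.   ,     0.002,   -70.109],
       [    0.999,     0.009,     0.049,  -516.298],
       [   -0.049,     0.002,     0.999, -1481.838],
       [    0.   ,     0.   ,     0.   ,     1.   ]])}
wrist {'camera_matrix': array([[309.707,   0.   , 318.265],
       [  0.   , 309.707, 202.15 ],
       [  0.   ,   0.   ,   1.   ]]), 'T_tool_cam': array([[   0.   ,    0.949,    0.317,   80.679],
       [   1.   ,   -0.   ,    0.   ,    0.1  ],
       [   0.   ,    0.317,   -0.949, -142.969],
       [   0.   ,    0.   ,    0.   ,    1.   ]])}
{'clock': 0.1, 'joints': array([ 1.581,  0.385,  0.007, -0.   , -1.194, -0.259]), 'joint_vel': array([ 0.001, -0.002,  0.003,  0.001, -0.001,  0.001]), 'joint_efforts': array([ -0.   , -39.332,  18.893,   4.198,  -0.003,   0.   ]), 'position': array([153.749, 605.249, 230.332]), 'ee_rot': array([ 0.992, -0.124, -0.   ,  0.001]), 'contact_force': array([ 0.867,  0.15 , -0.892]), 'wrist_torque': array([-0.032,  0.005, -0.024]), 'grasp_force': 0.0, 'gripper_width': 85.3250458063772}
```

View pics/top0.png

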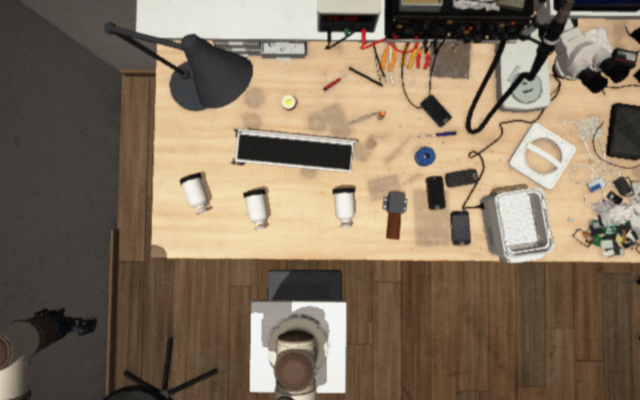

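View pics/side0.png

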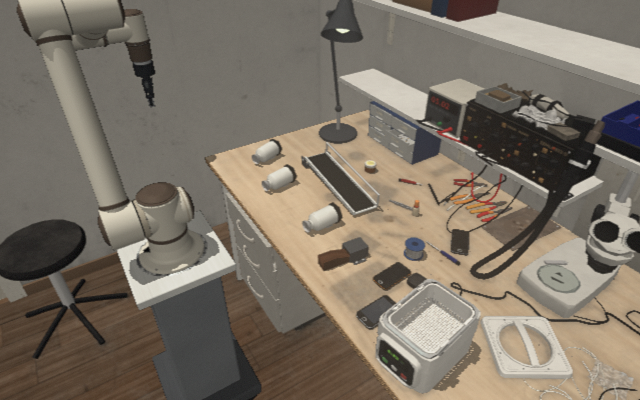

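Top view: rack about (295,150) with the free end on the right at (354,157). Three bottles lie at (195,193), (257,208) and (344,206), and the brown wedge block is at (393,225) with its holder at (396,202). The side view also shows three bottles and no fourth.

```bash
python3 - <<'E'
from h import *
np.set_printoptions(precision=1,suppress=True)
t=cv2.imread("pics/top0.png"); s=cv2.imread("pics/side0.png")
def comps(im,m,lo,roi):
    k=np.zeros(m.shape,np.uint8);x0,y0,x1,y1=roi;k[y0:y1,x0:x1]=m[y0:y1,x0:x1]
    n,l,st,c=cv2.connectedComponentsWithStats(k)
    for i in range(1,n):
        if st[i,4]>lo:
            r=cv2.minAreaRect(np.argwhere(l==i)[:,::-1].astype(np.float32)); yield c[i],st[i,4],r
for nm,im,roi,rk,rw in(("top",t,(160,165,375,235),(220,120,370,180),(370,180,420,245)),("side",s,(240,130,345,240),(300,140,385,215),(310,235,375,275))):
    b,g,r=[im[...,i].astype(int) for i in range(3)]
    sat=cv2.cvtColor(im,cv2.COLOR_BGR2HSV)[...,1]
    w=(g>165)&(sat<40)
    print(nm,"white");[print(c,a,x, plane(nm,[c],40)) for c,a,x in comps(im,w,60,roi)]
    print("black");[print(c,a,cv2.boxPoints(x).ravel(),plane(nm,cv2.boxPoints(x),30)) for c,a,x in comps(im,(g<50)&(sat<90),300,rk)]
    print("brown");[print(c,a,cv2.boxPoints(x).ravel(),plane(nm,cv2.boxPoints(x),30)) for c,a,x in comps(im,(g<95)&(r>b+15),60,rw)]
E
```

```text
top white
[317.  167.7] 145 ((314.5381164550781, 167.52304077148438), (71.25236511230469, 2.7113375663757324), 4.573921203613281) [[596.5 -59.3  40. ]]
[193.7 192.9] 427 ((193.98631286621094, 193.63014221191406), (29.728452682495117, 15.917596817016602), 69.44395446777344) [[509.4 347.6  40. ]]
[344.  206.2] 450 ((344.0381774902344, 206.99703979492188), (28.531099319458008, 16.949928283691406), 85.60128784179688) [[ 469.6 -149.7   40. ]]
[255.6 208.3] 429 ((255.69198608398438, 209.0559844970703), (28.97944450378418, 16.18913459777832), 79.69515228271484) [[460.2 142.   40. ]]
black
[294.2 151.7] 2464 [238.  157.6 240.1 135.2 350.6 146.  348.4 168.3] [[ 629.2  205.1   30. ]
 [ 704.5  199.1   30. ]
 [ 671.7 -171.2   30. ]
 [ 596.5 -164.3   30. ]]
brown
[393.2 225.1] 317 [386.4 237.8 388.  211.5 400.1 212.3 398.5 238.5] [[ 366.5 -291.5   30. ]
 [ 453.6 -296.9   30. ]
 [ 451.4 -337.1   30. ]
 [ 364.3 -331.6   30. ]]
side white
[265.7 148.2] 169 ((265.4615173339844, 148.19232177734375), (8.59785270690918, 21.0786075592041), 56.3099365234375) [[514.5 357.6  40. ]]
[324.8 178.9] 102 ((324.6653747558594, 178.85406494140625), (58.796104431152344, 1.808431625366211), 48.57633590698242) [[599.8  32.   40. ]]
[278.5 174.7] 228 ((278.2000427246094, 174.90000915527344), (9.838699340820312, 24.59674835205078), 63.43495178222656) [[465.9 150.5  40. ]]
[321.9 214.9] 325 ((321.6567687988281, 214.74053955078125), (12.944894790649414, 27.2934513092041), 62.10273361206055) [[ 475.  -144.9   40. ]]
[252.2 224.8] 103 ((251.90377807617188, 224.46844482421875), (39.03508377075195, 2.8644449710845947), 51.8427734375) [[254.1 -66.4  40. ]]
black
brown
[333.5 258.6] 489 [315.8 255.4 346.4 245.2 351.8 261.4 321.2 271.6] [[ 360.7 -290.6   30. ]
 [ 465.5 -302.9   30. ]
 [ 438.5 -369.9   30. ]
 [ 338.6 -356.5   30. ]]
```

```bash
cat >> h.py <<'E'
def rot(yaw,tilt=0):
    return R.from_euler('z',yaw,degrees=True)*R.from_matrix(np.diag([1.,-1,-1]))*R.from_euler('y',tilt,degrees=True)
def plan(ws,s=None):
    s=s or arm.read_state(); p=np.array(s["position"]); q=R.from_quat(s["ee_rot"])
    for P,Q in ws:
        d=q.inv().apply(np.array(P)-p); v=(q.inv()*Q).as_rotvec(degrees=True)/8
        print("slide",np.round(d,1).tolist(),"dr",np.round(v,2).tolist(),"len %.0f ang %.0f"%(np.linalg.norm(d),8*np.linalg.norm(v))); p=np.array(P);q=Q
E
python3 - <<'E'
from h import *
plan([([480,100,300],rot(-99)),([440,-240,250],rot(176.4))])
E
```

```text
slide [440.7, 409.5, -68.8] dr [0.01, -0.01, 10.59] len 605 ang 85
slide [342.1, -13.7, 50.0] dr [-0.0, -0.0, 10.57] len 346 ang 85
```

>>> {"op": "step_arm", "data": {
  "motion": [
    {"slide": [440, 410, -70], "dr": [0, 0, 10.6], "jaw": 85},
    {"slide": [440, 410, -70], "dr": [0, 0, 10.6], "jaw": 85},
    {"slide": [440, 410, -70], "dr": [0, 0, 10.6], "jaw": 85},
    {"slide": [440, 410, -70], "dr": [0, 0, 10.6], "jaw": 85},
    {"slide": [440, 410, -70], "dr": [0, 0, 10.6], "jaw": 85},
    {"slide": [440, 410, -70], "dr": [0, 0, 10.6], "jaw": 85},
    {"slide": [440, 410, -70], "dr": [0, 0, 10.6], "jaw": 85},
    {"slide": [440, 410, -70], "dr": [0, 0, 10.6], "jaw": 85}
  ]
}}

```text
clock: 1.15
position: [423.2, 186.2, 289.4]
ee_rot: [-0.647, 0.762, 0.0, 0.0]
contact_force: [2.6, 0.2, -1.2]
gripper_width: 85.0
grasp_force: 0.0
```

```bash
python3 - <<'E'
from h import *
print(arm.read_state()["position"],arm.read_state()["joints"])
plan([([440,-240,250],rot(176.4))])
E
```

```text
[423.22284504 186.2479422  289.44433238] [ 7.67384331e-01  6.18730004e-02 -2.69582872e-01 -8.33668045e-05
 -1.23886116e+00 -9.30556366e-01]
slide [417.9, -85.8, 39.3] dr [0.0, 0.0, 10.53] len 428 ang 84
```

>>> {"op": "step_arm", "data": {
  "motion": [
    {"slide": [418, -86, 39], "dr": [0, 0, 10.53], "jaw": 85},
    {"slide": [418, -86, 39], "dr": [0, 0, 10.53], "jaw": 85},
    {"slide": [418, -86, 39], "dr": [0, 0, 10.53], "jaw": 85},
    {"slide": [418, -86, 39], "dr": [0, 0, 10.53], "jaw": 85},
    {"slide": [418, -86, 39], "dr": [0, 0, 10.53], "jaw": 85},
    {"slide": [418, -86, 39], "dr": [0, 0, 10.53], "jaw": 85},
    {"slide": [418, -86, 39], "dr": [0, 0, 10.53], "jaw": 85},
    {"slide": [418, -86, 39], "dr": [0, 0, 10.53], "jaw": 85}
  ]
}}

```text
clock: 2.15
position: [440.9, -241.3, 248.8]
ee_rot: [0.034, 0.999, 0.0, -0.001]
contact_force: [-0.3, 0.5, -0.2]
gripper_width: 84.6
grasp_force: 0.0
```

```bash
python3 - <<'E'
from h import *
im,s=pic("wrist","w1.png"); print(s["position"],s["ee_rot"],s["joints"])
E
```

```text
[ 440.94236682 -241.2589848   248.76491775] [ 3.44015806e-02  9.99407250e-01  1.60018523e-04 -1.28646341e-03] [-1.77073710e-01  1.63511634e-01 -2.55231419e-01  5.36136360e-05
 -1.15464557e+00 -1.46256115e+00]
```

View pics/w1.png

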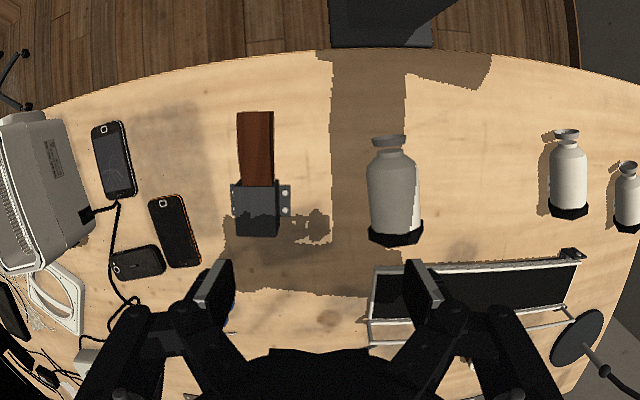

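Wrist view: wedge block end at (236–273,111), brown sides running to about row 185, holder at (236–279,185–236). Rack's free end is on the left of the deck, around (370,268)–(370,345), and the bottles have their caps toward the top (robot side).

```bash
python3 - <<'E'
from h import *
np.set_printoptions(precision=1,suppress=True)
im=cv2.imread("pics/w1.png"); s=arm.read_state()
hsv=cv2.cvtColor(im,cv2.COLOR_BGR2HSV)
m=((hsv[...,0]<14)&(hsv[...,1]>120)&(hsv[...,2]<150)); k=np.zeros(m.shape,np.uint8);k[100:195,225:285]=m[100:195,225:285]
for r in (113,118,125,135,145,155,165,175,180):
    c=np.nonzero(k[r])[0]; 
    if len(c): print(r,c[0],c[-1],plane("wrist",[[c[0],r],[c[-1]+1,r]],34,s).ravel())
c=np.nonzero(k[:,255])[0];print("col255",c[0],c[-1],plane("wrist",[[255,c[0]],[255,c[-1]+1]],34,s).ravel())
# height of block from two views: end-edge corners top-cam vs wrist
cs=np.array([[236.5,111.5],[273.5,111.5]]); o,d=ray("wrist",cs,s)
ot,dt=ray("side",[[315.8,255.4],[321.2,271.6]])
for a,b in((1,0),(0,0),(1,1),(0,1)): print(tri([(o,d[a]),(ot,dt[b])]))
# rail/deck light edges near free end
cv2.imwrite("pics/c1.png",cv2.resize(im[245:360,355:600],None,fx=3.2,fy=3.2,interpolation=cv2.INTER_CUBIC))
E
```

```text
113 237 273 [ 362.  -329.3   34.   366.8 -285.6   34. ]
118 237 273 [ 367.9 -330.    34.   372.6 -286.1   34. ]
125 237 272 [ 376.2 -330.9   34.   380.6 -288.    34. ]
135 237 272 [ 388.  -332.2   34.   392.3 -289.1   34. ]
145 238 273 [ 400.1 -332.4   34.   404.2 -289.1   34. ]
155 239 273 [ 412.2 -332.7   34.   416.  -290.3   34. ]
165 240 273 [ 424.4 -333.    34.   428.  -291.5   34. ]
175 241 273 [ 436.8 -333.4   34.   440.2 -292.8   34. ]
180 241 273 [ 443.1 -334.3   34.   446.3 -293.5   34. ]
col255 112 185 [ 363.3 -307.7   34.   452.  -317.7   34. ]
(array([ 364.2, -286.8,   25.3]), [np.float64(1.0068426528582006), np.float64(1.0068426528582106)])
(array([ 352.8, -319.3,   59.5]), [np.float64(8.152925824140144), np.float64(8.152925824140237)])
(array([ 370. , -298.6,  -38.8]), [np.float64(4.325356910432377), np.float64(4.32535691043236)])
(array([ 356.4, -336. ,    3.2]), [np.float64(4.2520645148670795), np.float64(4.2520645148671425)])
```

View pics/c1.png

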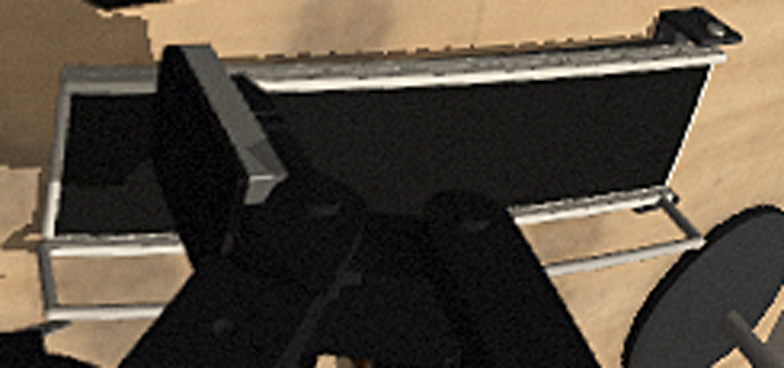

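```bash
python3 - <<'E'
from h import *
plan([([386,-311,100],rot(176)),([386,-311,6],rot(176))])
E
```

```text
slide [49.7, -74.7, 149.1] dr [0.0, -0.01, -0.0] len 174 ang 0
slide [0.0, 0.0, 94.0] dr [0.0, 0.0, 0.0] len 94 ang 0
```

>>> {"op": "step_arm", "data": {
  "motion": [
    {"slide": [50, -75, 149], "jaw": 85},
    {"slide": [50, -75, 149], "jaw": 85},
    {"slide": [50, -75, 149], "jaw": 85},
    {"slide": [50, -75, 149], "jaw": 85},
    {"slide": [50, -75, 200], "jaw": 85},
    {"slide": [50, -75, 240], "jaw": 85},
    {"slide": [50, -75, 242], "jaw": 85},
    {"slide": [50, -75, 242], "jaw": 85}
  ]
}}

```text
$.motion[0]: bad value
```

>>> {"op": "step_arm", "data": {
  "motion": [
    {"slide": [0, 0, 0], "jaw": 30},
    {"slide": [0, 0, 0], "jaw": 30},
    {"slide": [0, 0, 0], "jaw": 30},
    {"slide": [0, 0, 0], "jaw": 30},
    {"slide": [0, 0, 0], "jaw": 30},
    {"slide": [0, 0, 0], "jaw": 30},
    {"slide": [0, 0, 0], "jaw": 30},
    {"slide": [0, 0, 0], "jaw": 30}
  ]
}}

```text
$.motion[0]: bad value
```

```bash
python3 - <<'E'
from h import *
print(arm.read_state())
E
```

```text
{'clock': 2.2, 'joints': array([-1.74614416e-01,  1.62227028e-01, -2.55908071e-01, -2.22860847e-04,
       -1.15476638e+00, -1.46617363e+00]), 'joint_vel': array([ 0.04373692, -0.02220452, -0.00789077, -0.00204398, -0.00121484,
        0.25088809]), 'joint_efforts': array([-6.55987076e-01, -2.68363684e+01,  1.86913508e+01,  4.18482631e+00,
        1.37265906e-02, -2.26549054e-01]), 'position': array([ 441.07001983, -240.01548339,  249.07618976]), 'ee_rot': array([ 3.50338074e-02,  9.99385568e-01,  2.47368552e-04, -1.02815381e-03]), 'contact_force': array([0.48495756, 0.83707352, 0.19618064]), 'wrist_torque': array([ 0.01252672, -0.04707993,  0.03240006]), 'grasp_force': 0.0, 'gripper_width': 84.98460310600689}
```

All keys are needed in every row.

>>> {"op": "step_arm", "data": {
  "motion": [
    {"dr": [0, 0, 0], "slide": [50, -75, 149], "jaw": 85},
    {"dr": [0, 0, 0], "slide": [50, -75, 149], "jaw": 85},
    {"dr": [0, 0, 0], "slide": [50, -75, 149], "jaw": 85},
    {"dr": [0, 0, 0], "slide": [50, -75, 149], "jaw": 85},
    {"dr": [0, 0, 0], "slide": [50, -75, 200], "jaw": 85},
    {"dr": [0, 0, 0], "slide": [50, -75, 240], "jaw": 85},
    {"dr": [0, 0, 0], "slide": [50, -75, 242], "jaw": 85},
    {"dr": [0, 0, 0], "slide": [50, -75, 242], "jaw": 85}
  ]
}}

```text
clock: 3.2
position: [389.7, -310.5, 10.0]
ee_rot: [0.028, 1.0, -0.001, 0.002]
contact_force: [0.5, -0.3, 0.4]
gripper_width: 85.1
grasp_force: 0.0
```

>>> {"op": "step_arm", "data": {
  "motion": [
    {"dr": [0, 0, 0], "slide": [0, 0, 0], "jaw": 30},
    {"dr": [0, 0, 0], "slide": [0, 0, 0], "jaw": 30},
    {"dr": [0, 0, 0], "slide": [0, 0, 0], "jaw": 30},
    {"dr": [0, 0, 0], "slide": [0, 0, 0], "jaw": 30},
    {"dr": [0, 0, 0], "slide": [0, 0, 0], "jaw": 30},
    {"dr": [0, 0, 0], "slide": [0, 0, 0], "jaw": 30},
    {"dr": [0, 0, 0], "slide": [0, 0, 0], "jaw": 30},
    {"dr": [0, 0, 0], "slide": [0, 0, 0], "jaw": 30}
  ]
}}

```text
clock: 4.2
position: [388.5, -311.0, 9.7]
ee_rot: [0.029, 1.0, -0.001, 0.001]
contact_force: [-1.4, -1.1, 7.7]
gripper_width: 39.2
grasp_force: 58.7
```

```bash
python3 - <<'E'
from h import *
s=arm.read_state();print(s["wrist_torque"],s["joints"]);R_=R.from_quat(s["ee_rot"]);print(R_.as_matrix().round(3))
E
```

```text
[-0.17709644  0.38709611 -0.28773524] [-3.47876027e-01  4.58557541e-01 -5.63079104e-01  8.84766053e-04
 -5.46209708e-01 -1.28197075e+00]
[[-0.998  0.058  0.003]
 [ 0.058  0.998 -0.001]
 [-0.003 -0.001 -1.   ]]
```

>>> {"op": "step_arm", "data": {
  "motion": [
    {"dr": [0, 0, 0], "slide": [6, 0, 0], "jaw": 30},
    {"dr": [0, 0, 0], "slide": [14, 0, 0], "jaw": 30},
    {"dr": [0, 0, 0], "slide": [23, 0, 0], "jaw": 30},
    {"dr": [0, 0, 0], "slide": [32, 0, 0], "jaw": 30},
    {"dr": [0, 0, 0], "slide": [41, 0, 0], "jaw": 30},
    {"dr": [0, 0, 0], "slide": [50, 0, 0], "jaw": 30},
    {"dr": [0, 0, 0], "slide": [59, 0, 0], "jaw": 30},
    {"dr": [0, 0, 0], "slide": [68, 0, 0], "jaw": 30}
  ]
}}

```text
clock: 5.2
position: [323.2, -307.8, 9.8]
ee_rot: [0.028, 1.0, -0.002, 0.004]
contact_force: [5.1, -0.5, 7.2]
gripper_width: 39.2
grasp_force: 58.5
```

```bash
python3 - <<'E'
from h import *
im,s=pic("wrist","w2.png"); print(s["contact_force"])
E
```

```text
[ 5.12989742 -0.48494142  7.20894523]
```

View pics/w2.png

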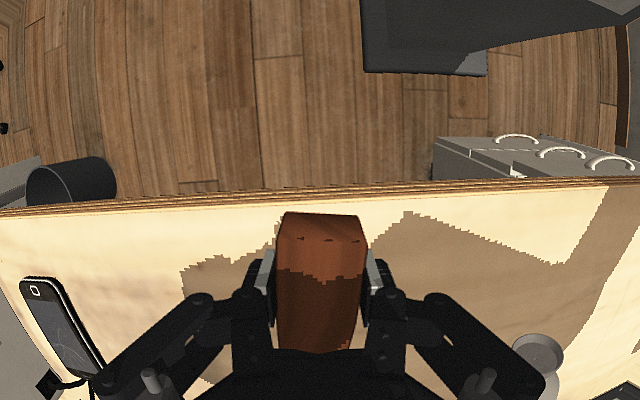

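Wedge is held between the pads and has moved 65 mm toward the robot. I'll pull a little more, lift it, and compute the rack end.

>>> {"op": "step_arm", "data": {
  "motion": [
    {"dr": [0, 0, 0], "slide": [8, 0, 0], "jaw": 30},
    {"dr": [0, 0, 0], "slide": [16, 0, 0], "jaw": 30},
    {"dr": [0, 0, 0], "slide": [20, 0, 0], "jaw": 30},
    {"dr": [0, 0, 0], "slide": [20, 0, -15], "jaw": 30},
    {"dr": [0, 0, 0], "slide": [20, 0, -40], "jaw": 30},
    {"dr": [0, 0, 0], "slide": [20, 0, -70], "jaw": 30},
    {"dr": [0, 0, 0], "slide": [20, 0, -90], "jaw": 30},
    {"dr": [0, 0, 0], "slide": [20, 0, -90], "jaw": 30}
  ]
}}

```text
clock: 6.25
position: [299.3, -304.9, 98.7]
ee_rot: [0.029, 1.0, -0.0, 0.001]
contact_force: [-0.5, 0.4, -2.3]
gripper_width: 39.5
grasp_force: 59.3
```

```bash
python3 - <<'E'
from h import *
np.set_printoptions(precision=1,suppress=True)
s={"position":np.array([440.94236682,-241.2589848,248.76491775]),"ee_rot":[3.44015806e-02,9.99407250e-01,1.60018523e-04,-1.28646341e-03]}
f=np.array([[62,70],[46,240],[722,58],[672,190]])/3.2+[355,245]
print("front-free, rear-free (rail top z27), hinge front, rear z44");print(plane("wrist",f[:2],27,s),plane("wrist",f[2:],44,s))
t=cv2.imread("pics/top0.png"); print("wrist px->top px check")
# top: mat black corners with correct heights
print(plane("top",[[350.6,146],[348.4,168.3]],21),plane("top",[[238,157.6],[240.1,135.2]],37))
s=arm.read_state();print(s["position"],s["joints"])
plan([([540,-310,100],rot(-139.5)),([625,-340,100],rot(-95.1))])
E
```

```text
front-free, rear-free (rail top z27), hinge front, rear z44
[[ 578.6 -173.4   27. ]
 [ 673.8 -179.2   27. ]] [[619.7 212.2  44. ]
 [708.4 205.8  44. ]]
wrist px->top px check
[[ 673.  -171.9   21. ]
 [ 597.5 -164.9   21. ]] [[628.3 203.7  37. ]
 [703.4 198.   37. ]]
[ 299.3 -304.9   98.7] [-0.4  0.2 -0.6 -0.  -0.7 -1.2]
slide [-240.6, 8.9, -1.0] dr [-0.0, 0.01, -5.48] len 241 ang 44
slide [-45.2, -78.0, 0.0] dr [0.0, 0.0, -5.55] len 90 ang 44
```

>>> {"op": "step_arm", "data": {
  "motion": [
    {"dr": [0, 0, 0], "slide": [-60, 2, -1], "jaw": 30},
    {"dr": [0, 0, -0.8], "slide": [-110, 4, -1], "jaw": 30},
    {"dr": [0, 0, -2.0], "slide": [-160, 6, -1], "jaw": 30},
    {"dr": [0, 0, -3.2], "slide": [-205, 8, -1], "jaw": 30},
    {"dr": [0, 0, -4.3], "slide": [-230, 9, -1], "jaw": 30},
    {"dr": [0, 0, -5.5], "slide": [-240, 9, -1], "jaw": 30},
    {"dr": [0, 0, -5.5], "slide": [-240, 9, -1], "jaw": 30},
    {"dr": [0, 0, -5.5], "slide": [-240, 9, -1], "jaw": 30}
  ]
}}

```text
clock: 7.25
position: [538.3, -309.6, 97.6]
ee_rot: [-0.346, 0.938, 0.001, -0.001]
contact_force: [0.5, -0.8, -2.2]
gripper_width: 39.7
grasp_force: 59.2
```

```bash
python3 - <<'E'
from h import *
s=arm.read_state();print(s["position"],R.from_quat(s["ee_rot"]).as_matrix()[:2,0])
plan([([617,-332,60],rot(-95.1))])
E
```

```text
[ 538.33638148 -309.61001262   97.64887663] [-0.75995453 -0.64997441]
slide [-45.3, -68.3, 37.4] dr [0.02, -0.0, -5.55] len 90 ang 44
```

>>> {"op": "step_arm", "data": {
  "motion": [
    {"dr": [0, 0, -0.7], "slide": [-10, -15, 0], "jaw": 30},
    {"dr": [0, 0, -1.6], "slide": [-20, -30, 0], "jaw": 30},
    {"dr": [0, 0, -2.6], "slide": [-30, -45, 0], "jaw": 30},
    {"dr": [0, 0, -3.6], "slide": [-40, -60, 5], "jaw": 30},
    {"dr": [0, 0, -4.6], "slide": [-45, -68, 15], "jaw": 30},
    {"dr": [0, 0, -5.5], "slide": [-45, -68, 30], "jaw": 30},
    {"dr": [0, 0, -5.5], "slide": [-45, -68, 37], "jaw": 30},
    {"dr": [0, 0, -5.5], "slide": [-45, -68, 37], "jaw": 30}
  ]
}}

```text
clock: 8.25
position: [617.4, -332.1, 61.5]
ee_rot: [-0.673, 0.74, 0.001, -0.0]
contact_force: [-0.4, -0.4, -1.2]
gripper_width: 39.6
grasp_force: 59.3
```

```bash
python3 - <<'E'
from h import *
im,s=pic("side","s3.png"); t,_=pic("top","t3.png"); w,s=pic("wrist","w3.png")
a=cv2.resize(im[130:270,270:420],(600,560),interpolation=cv2.INTER_CUBIC);cv2.imwrite("pics/c3.png",a)
b=cv2.resize(t[120:240,180:440],None,fx=3,fy=3,interpolation=cv2.INTER_CUBIC);cv2.imwrite("pics/c4.png",b)
print(s["position"],R.from_quat(s["ee_rot"]).as_matrix()[:2,0],s["gripper_width"])
E
```

```text
[ 618.37342235 -332.35782378   62.74987615] [-0.09378421 -0.99559248] 39.25481530456609
```

View pics/c3.png

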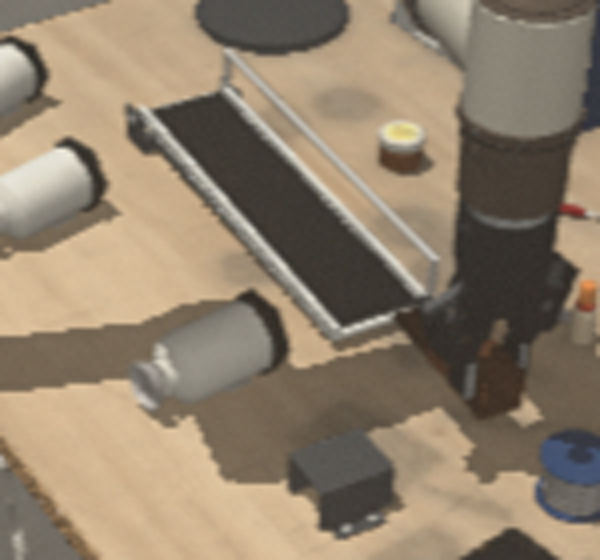

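View pics/w3.png

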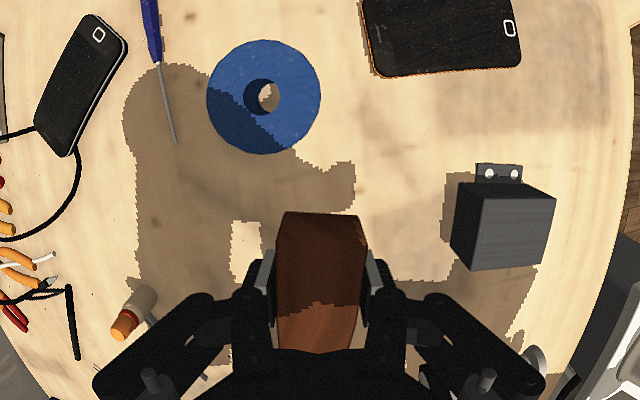

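Side crop: the wedge is held level, tip close to the free end, whose corners are at crop (335,338) and (425,295). Wrist view: block end edge at row ~212, spool clear.

```bash
python3 - <<'E'
from h import *
np.set_printoptions(precision=1,suppress=True)
s=arm.read_state(); Q=R.from_quat(s["ee_rot"]); p=s["position"]
e=plane("wrist",[[285,212],[323,212.5],[361,215]],p[2]-9.7+34,s); print("block end in tool",Q.inv().apply(e-p))
print("side corners z27",plane("side",[[353.75,214.5],[376.2,203.8]],27), "hinge corners z44", plane("side",[[270+140/4,130+108/4],[270+222/4,130+88/4]],44))
t=cv2.imread("pics/top0.png"); g=cv2.cvtColor(t,cv2.COLOR_BGR2GRAY)
for r in(146,150,154,158,162,166): print(r,g[r,344:360])
A=plane("top",[[353,150],[353,160]],23);print(A)
E
```

```text
block end in tool [[ 37.5 -12.8 -24.3]
 [ 37.3   2.7 -24.3]
 [ 36.2  18.4 -24.3]]
side corners z27 [[ 576.8 -187.5   27. ]
 [ 678.7 -180.7   27. ]] hinge corners z44 [[614.2 202.5  44. ]
 [705.3 191.2  44. ]]
146 [ 38  35  39  37  39  43  55 124 192 169 159 164 164 167 167 168]
150 [ 36  29  33  31  27  33  44 113 178 177 166 165 167 168 167 166]
154 [ 32  33  29  23  30  37  58 108 136 161 169 164 166 164 169 167]
158 [ 33  32  34  30  31  34 103 173 156 166 178 180 176 170 166 162]
162 [ 30  31  29  30  29  59 123 180 196 194 197 194 194 192 193 192]
166 [ 28  29  30  32  34  87 154 157 187 197 199 200 198 198 195 198]
[[ 659.2 -179.9   23. ]
 [ 625.4 -180.1   23. ]]
```

View pics/c4.png

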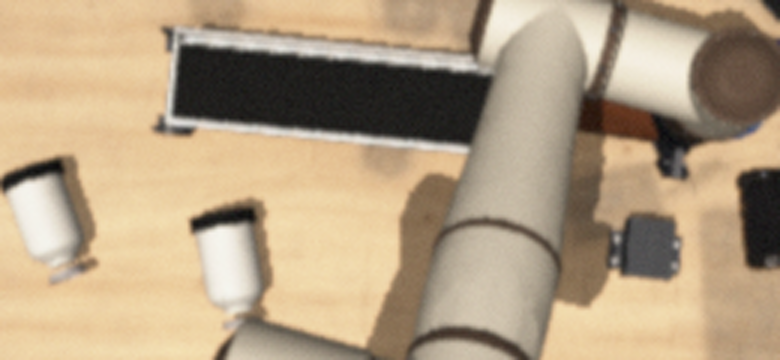

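>>> {"op": "step_arm", "data": {
  "motion": [
    {"dr": [0, 0, 0], "slide": [0, 0, 15], "jaw": 30},
    {"dr": [0, 0, 0], "slide": [0, 0, 30], "jaw": 30},
    {"dr": [0, 0, 0], "slide": [0, 0, 42], "jaw": 30},
    {"dr": [0, 0, 0], "slide": [0, 0, 49], "jaw": 30},
    {"dr": [0, 0, 0], "slide": [0, 0, 52], "jaw": 30},
    {"dr": [0, 0, 0], "slide": [0, 0, 52], "jaw": 30},
    {"dr": [0, 0, 0], "slide": [0, 0, 52], "jaw": 30},
    {"dr": [0, 0, 0], "slide": [0, 0, 52], "jaw": 30}
  ]
}}

```text
clock: 9.4
position: [618.6, -332.2, 10.4]
ee_rot: [-0.674, 0.739, -0.0, 0.0]
contact_force: [0.4, 0.1, -1.1]
gripper_width: 39.2
grasp_force: 59.4
```

>>> {"op": "step_arm", "data": {
  "motion": [
    {"dr": [0, 0, 0], "slide": [-10, 0, 0], "jaw": 30},
    {"dr": [0, 0, 0], "slide": [-20, 0, 0], "jaw": 30},
    {"dr": [0, 0, 0], "slide": [-30, 0, 0], "jaw": 30},
    {"dr": [0, 0, 0], "slide": [-40, 0, 0], "jaw": 30},
    {"dr": [0, 0, 0], "slide": [-48, 0, 0], "jaw": 30},
    {"dr": [0, 0, 0], "slide": [-56, 0, 0], "jaw": 30},
    {"dr": [0, 0, 0], "slide": [-64, 0, 0], "jaw": 30},
    {"dr": [0, 0, 0], "slide": [-70, 0, 0], "jaw": 30}
  ]
}}

```text
clock: 10.4
position: [624.9, -263.9, 10.6]
ee_rot: [-0.674, 0.739, -0.001, -0.0]
contact_force: [0.3, -6.6, -1.6]
gripper_width: 39.3
grasp_force: 59.2
```

```bash
python3 - <<'E'
from h import *
s=arm.read_state();print(s["position"],R.from_quat(s["ee_rot"]).as_matrix()[:2,0],s["contact_force"])
E
```

```text
[ 624.94275975 -263.89922159   10.60785755] [-0.0921982 -0.9957384] [ 0.29051518 -6.60039528 -1.57560149]
```

>>> {"op": "step_arm", "data": {
  "motion": [
    {"dr": [0, 0, 0], "slide": [0, 0, 1], "jaw": 30},
    {"dr": [0, 0, 0], "slide": [-5, 0, 1], "jaw": 30},
    {"dr": [0, 0, 0], "slide": [-12, 0, 1], "jaw": 30},
    {"dr": [0, 0, 0], "slide": [-19, 0, 1], "jaw": 30},
    {"dr": [0, 0, 0], "slide": [-26, 0, 1], "jaw": 30},
    {"dr": [0, 0, 0], "slide": [-33, 0, 1], "jaw": 30},
    {"dr": [0, 0, 0], "slide": [-39, 0, 1], "jaw": 30},
    {"dr": [0, 0, 0], "slide": [-39, 0, 1], "jaw": 30}
  ]
}}

```text
clock: 11.4
position: [628.8, -224.3, 9.8]
ee_rot: [-0.674, 0.739, -0.001, 0.0]
contact_force: [-0.7, -5.0, 1.9]
gripper_width: 39.2
grasp_force: 59.5
```

```bash
python3 - <<'E'
from h import *
im,s=pic("side","s5.png"); t,_=pic("top","t5.png"); w,s=pic("wrist","w5.png")
print(s["position"],s["contact_force"])
a=cv2.resize(im[150:240,290:400],(770,630)[0:2],interpolation=cv2.INTER_CUBIC)[:600];cv2.imwrite("pics/c5.png",a)
E
```

```text
[ 628.75643297 -224.31286848    9.83662486] [-1.41756947 -4.80598657  2.10158581]
```

View pics/c5.png

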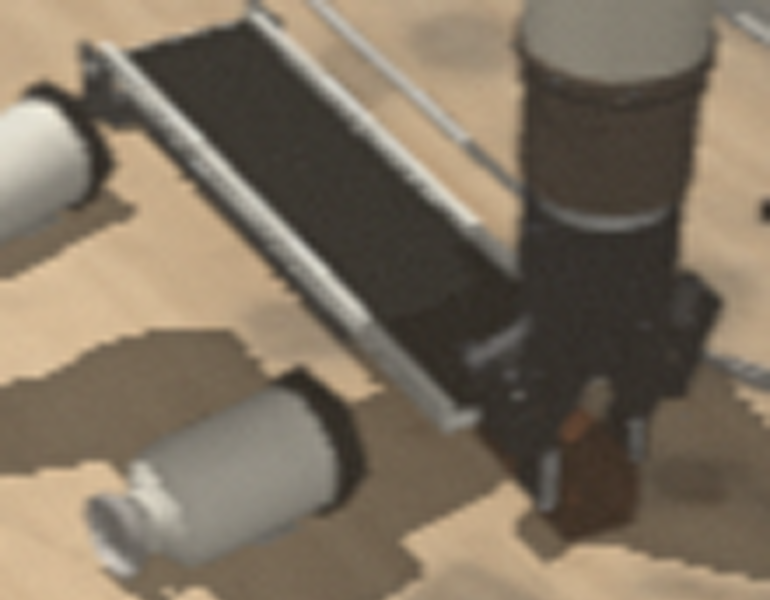

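>>> {"op": "step_arm", "data": {
  "motion": [
    {"dr": [0, 0, 0], "slide": [0, 0, 0], "jaw": 85},
    {"dr": [0, 0, 0], "slide": [0, 0, 0], "jaw": 85},
    {"dr": [0, 0, 0], "slide": [0, 0, 0], "jaw": 85},
    {"dr": [0, 0, 0], "slide": [0, 0, 0], "jaw": 85},
    {"dr": [0, 0, 0], "slide": [0, 0, -20], "jaw": 85},
    {"dr": [0, 0, 0], "slide": [10, 0, -60], "jaw": 85},
    {"dr": [0, 0, 0], "slide": [30, 0, -110], "jaw": 85},
    {"dr": [0, 0, 0], "slide": [30, 0, -150], "jaw": 85}
  ]
}}

```text
clock: 12.55
position: [625.7, -254.7, 161.3]
ee_rot: [-0.673, 0.739, -0.001, 0.0]
contact_force: [0.0, 0.2, -0.4]
gripper_width: 85.0
grasp_force: 0.0
```

```bash
python3 - <<'E'
from h import *
w,s=pic("wrist","w6.png"); print(s["position"])
plan([([560,-290,170],rot(-95.1))])
E
```

```text
[ 625.70162286 -254.6542298   161.31293068]
slide [40.8, 65.1, -2.8] dr [-0.09, -0.02, -0.02] len 77 ang 1
```

View pics/w6.png

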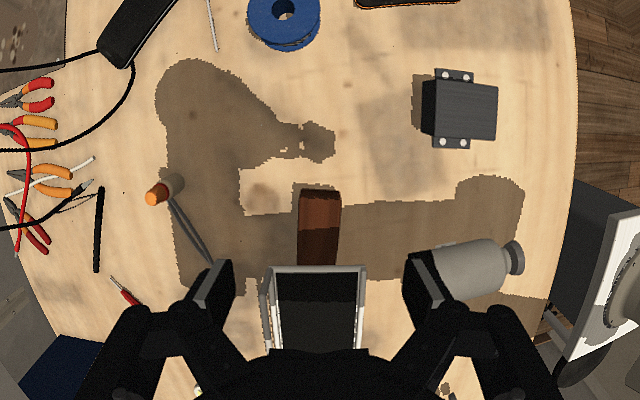

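Wrist view: wedge block's far bottom edge at row ~188, deck free end at row ~266 (corners (267,267),(365,267)). The wedge is squarely under it.

```bash
python3 - <<'E'
from h import *
np.set_printoptions(precision=1,suppress=True)
w=cv2.imread("pics/w6.png").astype(int); s=arm.read_state()
print("col320 rows180-205 grey",w[180:206,320].sum(1)//3)
print("rows225-240",w[224:240,320].sum(1)//3)
print("rows255-276",w[256:278,320].sum(1)//3)
print("rows255-276 c 290",w[256:278,290].sum(1)//3)
Q=R.from_quat(s["ee_rot"]);p=s["position"]
f=lambda px,z:Q.inv().apply(plane("wrist",px,z,s)-p)
print(f([[320,187.5]],0),f([[320,198]],34),f([[320,231]],34),f([[320,266]],37),f([[320,266]],31))
print(f([[267,267],[365,267]],44))
a=cv2.resize(cv2.imread("pics/w6.png")[175:295,240:390],None,fx=5,fy=5,interpolation=cv2.INTER_CUBIC);cv2.imwrite("pics/c6.png",a)
E
```

```text
col320 rows180-205 grey [184 187 192 193 204 161  93  99 108  56  24  20  21  25  14  19  27  31
  31  60  56  62  61  58  63  62]
rows225-240 [58 58 59 64 38 24 32 28 27 34 30 30 32 28 27 24]
rows255-276 [ 22  24  22  28  23  24  29  28  20  58  89 115 128 132 144 150  92  34
  13  14  15   6]
rows255-276 c 290 [ 80  76  70  75  77  77  80  81  71  65  99 110 126 135 144 147 108  36
  17  20  17  12]
[[ -6.3   2.5 167.8]] [[ -6.9   2.4 133.8]] [[-40.7   2.4 133.7]] [[-78.4   2.5 130.6]] [[-81.9   2.6 136.6]]
[[-76.5 -50.7 124.2]
 [-75.7  47.4 123.1]]
```

View pics/c6.png

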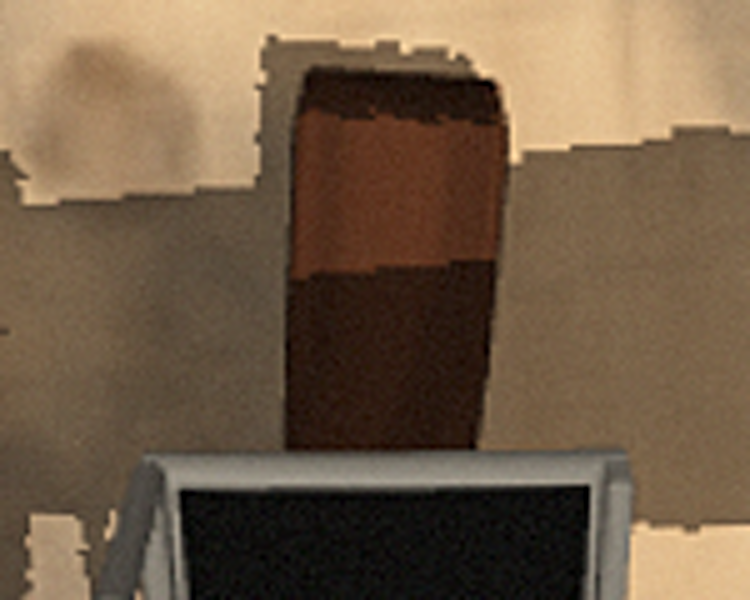

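Crop shows the wedge square under the end, but pixel accuracy leaves the deck height uncertain to about 2 mm. I'll probe the deck's height by touch.

>>> {"op": "step_arm", "data": {
  "motion": [
    {"dr": [0, 0, 0], "slide": [-30, 0, 0], "jaw": 0},
    {"dr": [0, 0, 0], "slide": [-65, 0, 0], "jaw": 0},
    {"dr": [0, 0, 0], "slide": [-95, 0, 0], "jaw": 0},
    {"dr": [0, 0, 0], "slide": [-100, 0, 40], "jaw": 0},
    {"dr": [0, 0, 0], "slide": [-100, 0, 80], "jaw": 0},
    {"dr": [0, 0, 0], "slide": [-100, 0, 110], "jaw": 0},
    {"dr": [0, 0, 0], "slide": [-100, 0, 118], "jaw": 0},
    {"dr": [0, 0, 0], "slide": [-100, 0, 119], "jaw": 0}
  ]
}}

```text
clock: 13.6
position: [635.1, -154.0, 40.2]
ee_rot: [-0.674, 0.739, -0.0, -0.0]
contact_force: [0.6, 0.9, -0.2]
gripper_width: 0.1
grasp_force: 0.0
```

>>> {"op": "step_arm", "data": {
  "motion": [
    {"dr": [0, 0, 0], "slide": [0, 0, 0.5], "jaw": 0},
    {"dr": [0, 0, 0], "slide": [0, 0, 0.5], "jaw": 0},
    {"dr": [0, 0, 0], "slide": [0, 0, 1], "jaw": 0},
    {"dr": [0, 0, 0], "slide": [0, 0, 1], "jaw": 0},
    {"dr": [0, 0, 0], "slide": [0, 0, 1.5], "jaw": 0},
    {"dr": [0, 0, 0], "slide": [0, 0, 1.5], "jaw": 0},
    {"dr": [0, 0, 0], "slide": [0, 0, 2], "jaw": 0},
    {"dr": [0, 0, 0], "slide": [0, 0, 2], "jaw": 0}
  ]
}}

```text
clock: 14.6
position: [634.8, -153.9, 38.0]
ee_rot: [-0.674, 0.739, 0.0, -0.0]
contact_force: [0.4, 0.3, 0.3]
gripper_width: 0.3
grasp_force: 0.0
```

>>> {"op": "step_arm", "data": {
  "motion": [
    {"dr": [0, 0, 0], "slide": [0, 0, 0.5], "jaw": 0},
    {"dr": [0, 0, 0], "slide": [0, 0, 0.5], "jaw": 0},
    {"dr": [0, 0, 0], "slide": [0, 0, 1], "jaw": 0},
    {"dr": [0, 0, 0], "slide": [0, 0, 1], "jaw": 0},
    {"dr": [0, 0, 0], "slide": [0, 0, 1.5], "jaw": 0},
    {"dr": [0, 0, 0], "slide": [0, 0, 1.5], "jaw": 0},
    {"dr": [0, 0, 0], "slide": [0, 0, 1.5], "jaw": 0},
    {"dr": [0, 0, 0], "slide": [0, 0, 1.5], "jaw": 0}
  ]
}}

```text
clock: 15.6
position: [634.8, -153.9, 36.6]
ee_rot: [-0.674, 0.739, 0.0, -0.0]
contact_force: [-0.6, 0.0, 0.5]
gripper_width: -0.3
grasp_force: 0.0
```

>>> {"op": "step_arm", "data": {
  "motion": [
    {"dr": [0, 0, 0], "slide": [0, 0, 0.5], "jaw": 0},
    {"dr": [0, 0, 0], "slide": [0, 0, 0.5], "jaw": 0},
    {"dr": [0, 0, 0], "slide": [0, 0, 1], "jaw": 0},
    {"dr": [0, 0, 0], "slide": [0, 0, 1], "jaw": 0},
    {"dr": [0, 0, 0], "slide": [0, 0, 1], "jaw": 0},
    {"dr": [0, 0, 0], "slide": [0, 0, 1], "jaw": 0},
    {"dr": [0, 0, 0], "slide": [0, 0, 1], "jaw": 0},
    {"dr": [0, 0, 0], "slide": [0, 0, 1], "jaw": 0}
  ]
}}

```text
clock: 16.6
position: [634.9, -153.9, 35.6]
ee_rot: [-0.674, 0.739, -0.0, 0.0]
contact_force: [-0.3, 0.2, -0.1]
gripper_width: -0.2
grasp_force: 0.0
```

>>> {"op": "step_arm", "data": {
  "motion": [
    {"dr": [0, 0, 0], "slide": [0, 0, 0.5], "jaw": 0},
    {"dr": [0, 0, 0], "slide": [0, 0, 0.5], "jaw": 0},
    {"dr": [0, 0, 0], "slide": [0, 0, 1], "jaw": 0},
    {"dr": [0, 0, 0], "slide": [0, 0, 1], "jaw": 0},
    {"dr": [0, 0, 0], "slide": [0, 0, 1], "jaw": 0},
    {"dr": [0, 0, 0], "slide": [0, 0, 1], "jaw": 0},
    {"dr": [0, 0, 0], "slide": [0, 0, 1], "jaw": 0},
    {"dr": [0, 0, 0], "slide": [0, 0, 1], "jaw": 0}
  ]
}}

```text
clock: 17.6
position: [634.9, -154.0, 34.8]
ee_rot: [-0.674, 0.739, -0.0, 0.0]
contact_force: [-0.1, 0.7, 2.3]
gripper_width: -0.2
grasp_force: 1.2
```

>>> {"op": "step_arm", "data": {
  "motion": [
    {"dr": [0, 0, 0], "slide": [0, 0, 0.5], "jaw": 0},
    {"dr": [0, 0, 0], "slide": [0, 0, 0.5], "jaw": 0},
    {"dr": [0, 0, 0], "slide": [0, 0, 1], "jaw": 0},
    {"dr": [0, 0, 0], "slide": [0, 0, 1], "jaw": 0},
    {"dr": [0, 0, 0], "slide": [0, 0, 1], "jaw": 0},
    {"dr": [0, 0, 0], "slide": [0, 0, 1], "jaw": 0},
    {"dr": [0, 0, 0], "slide": [0, 0, 1], "jaw": 0},
    {"dr": [0, 0, 0], "slide": [0, 0, 1], "jaw": 0}
  ]
}}

```text
clock: 18.6
position: [634.9, -153.9, 34.7]
ee_rot: [-0.674, 0.739, -0.0, 0.0]
contact_force: [-2.0, 1.4, 6.7]
gripper_width: -0.0
grasp_force: 3.6
```

>>> {"op": "step_arm", "data": {
  "motion": [
    {"dr": [0, 0, 0], "slide": [0, 0, -40], "jaw": 0},
    {"dr": [0, 0, 0], "slide": [10, 0, -70], "jaw": 85},
    {"dr": [0, 0, 0], "slide": [50, 0, -70], "jaw": 85},
    {"dr": [0, 0, 0], "slide": [72, 0, -70], "jaw": 85},
    {"dr": [0, 0, 0], "slide": [72, 0, -50], "jaw": 85},
    {"dr": [0, 0, 0], "slide": [72, 0, -10], "jaw": 85},
    {"dr": [0, 0, 0], "slide": [72, 0, 20], "jaw": 85},
    {"dr": [0, 0, 0], "slide": [72, 0, 24], "jaw": 85}
  ]
}}

```text
clock: 19.6
position: [625.8, -225.4, 6.0]
ee_rot: [-0.673, 0.739, 0.003, -0.002]
contact_force: [0.3, 0.4, 0.2]
gripper_width: 85.2
grasp_force: 0.0
```

>>> {"op": "step_arm", "data": {
  "motion": [
    {"dr": [0, 0, 0], "slide": [0, 0, 0], "jaw": 30},
    {"dr": [0, 0, 0], "slide": [0, 0, 0], "jaw": 30},
    {"dr": [0, 0, 0], "slide": [0, 0, 0], "jaw": 30},
    {"dr": [0, 0, 0], "slide": [0, 0, 0], "jaw": 30},
    {"dr": [0, 0, 0], "slide": [0, 0, 0], "jaw": 30},
    {"dr": [0, 0, 0], "slide": [0, 0, 0], "jaw": 30},
    {"dr": [0, 0, 0], "slide": [0, 0, 0], "jaw": 30},
    {"dr": [0, 0, 0], "slide": [0, 0, 0], "jaw": 30}
  ]
}}

```text
clock: 20.6
position: [629.4, -225.9, 11.6]
ee_rot: [-0.674, 0.739, -0.001, 0.001]
contact_force: [-0.5, -0.2, 5.8]
gripper_width: 39.0
grasp_force: 60.8
```

>>> {"op": "step_arm", "data": {
  "motion": [
    {"dr": [0, 0, 0], "slide": [-2, 0, 0], "jaw": 30},
    {"dr": [0, 0, 0], "slide": [-4, 0, 0], "jaw": 30},
    {"dr": [0, 0, 0], "slide": [-6, 0, 0], "jaw": 30},
    {"dr": [0, 0, 0], "slide": [-7.5, 0, 0], "jaw": 30},
    {"dr": [0, 0, 0], "slide": [-7.5, 0, 0], "jaw": 30},
    {"dr": [0, 0, 0], "slide": [-7.5, 0, 0], "jaw": 30},
    {"dr": [0, 0, 0], "slide": [-7.5, 0, 0], "jaw": 30},
    {"dr": [0, 0, 0], "slide": [-7.5, 0, 0], "jaw": 30}
  ]
}}

```text
clock: 21.6
position: [629.7, -220.9, 11.6]
ee_rot: [-0.674, 0.739, -0.002, -0.0]
contact_force: [-0.6, -8.1, 4.5]
gripper_width: 38.9
grasp_force: 60.5
```

>>> {"op": "step_arm", "data": {
  "motion": [
    {"dr": [0, 0, 0], "slide": [-1, 0, 0], "jaw": 30},
    {"dr": [0, 0, 0], "slide": [-2, 0, 0], "jaw": 30},
    {"dr": [0, 0, 0], "slide": [-2.5, 0, 0], "jaw": 30},
    {"dr": [0, 0, 0], "slide": [-2.5, 0, 0], "jaw": 30},
    {"dr": [0, 0, 0], "slide": [-2.5, 0, 0], "jaw": 30},
    {"dr": [0, 0, 0], "slide": [-2.5, 0, 0], "jaw": 30},
    {"dr": [0, 0, 0], "slide": [-2.5, 0, 0], "jaw": 30},
    {"dr": [0, 0, 0], "slide": [-2.5, 0, 0], "jaw": 30}
  ]
}}

```text
clock: 22.6
position: [630.0, -218.6, 11.6]
ee_rot: [-0.674, 0.739, -0.002, -0.0]
contact_force: [-0.9, -9.2, 4.6]
gripper_width: 39.1
grasp_force: 60.5
```

>>> {"op": "step_arm", "data": {
  "motion": [
    {"dr": [0, 0, 0], "slide": [0, 0, 0], "jaw": 85},
    {"dr": [0, 0, 0], "slide": [0, 0, 0], "jaw": 85},
    {"dr": [0, 0, 0], "slide": [0, 0, 0], "jaw": 85},
    {"dr": [0, 0, 0], "slide": [0, 0, 0], "jaw": 85},
    {"dr": [0, 0, 0], "slide": [0, 0, -20], "jaw": 85},
    {"dr": [0, 0, 0], "slide": [10, 0, -60], "jaw": 85},
    {"dr": [0, 0, 0], "slide": [33, 0, -110], "jaw": 85},
    {"dr": [0, 0, 0], "slide": [33, 0, -155], "jaw": 85}
  ]
}}

```text
clock: 23.6
position: [625.9, -249.6, 166.3]
ee_rot: [-0.673, 0.739, -0.0, 0.0]
contact_force: [1.0, -0.3, -0.8]
gripper_width: 85.1
grasp_force: 0.0
```

```bash
python3 - <<'E'
from h import *
np.set_printoptions(precision=1,suppress=True)
im,s=pic("wrist","w7.png"); w=im.astype(int)
print(s["position"])
print(w[180:206,320].sum(1)//3);print(w[256:282,320].sum(1)//3)
Q=R.from_quat(s["ee_rot"]);p=s["position"]
plan([([634.5,-154,38],Q)])
E
```

```text
[ 625.9 -249.6  166.3]
[188 188 190 193 143  88  92 102 102  89  49  16  24  21  18  26  28  27
  26  56  60  62  63  64  58  59]
[ 27  25  21  52  82 110 125 130 144 149 107  43   4  16   7  18  13  17
   9  17  13  18   9  12  14  17]
slide [-97.1, 5.4, 135.7] dr [-0.09, -0.02, 0.01] len 167 ang 1
```

>>> {"op": "step_arm", "data": {
  "motion": [
    {"dr": [0, 0, 0], "slide": [-40, 2, 0], "jaw": 0},
    {"dr": [0, 0, 0], "slide": [-90, 5, 20], "jaw": 0},
    {"dr": [0, 0, 0], "slide": [-97, 5, 60], "jaw": 0},
    {"dr": [0, 0, 0], "slide": [-97, 5, 100], "jaw": 0},
    {"dr": [0, 0, 0], "slide": [-97, 5, 122], "jaw": 0},
    {"dr": [0, 0, 0], "slide": [-97, 5, 125], "jaw": 0},
    {"dr": [0, 0, 0], "slide": [-97, 5, 126], "jaw": 0},
    {"dr": [0, 0, 0], "slide": [-97, 5, 126], "jaw": 0}
  ]
}}

```text
clock: 24.65
position: [630.8, -151.5, 39.9]
ee_rot: [-0.674, 0.739, -0.001, 0.001]
contact_force: [0.1, -0.9, 0.1]
gripper_width: -0.2
grasp_force: 0.0
```

>>> {"op": "step_arm", "data": {
  "motion": [
    {"dr": [0, 0, 0], "slide": [0, 0, 0.5], "jaw": 0},
    {"dr": [0, 0, 0], "slide": [0, 0, 0.5], "jaw": 0},
    {"dr": [0, 0, 0], "slide": [0, 0, 1], "jaw": 0},
    {"dr": [0, 0, 0], "slide": [0, 0, 1], "jaw": 0},
    {"dr": [0, 0, 0], "slide": [0, 0, 1.5], "jaw": 0},
    {"dr": [0, 0, 0], "slide": [0, 0, 1.5], "jaw": 0},
    {"dr": [0, 0, 0], "slide": [0, 0, 2], "jaw": 0},
    {"dr": [0, 0, 0], "slide": [0, 0, 2], "jaw": 0}
  ]
}}

```text
clock: 25.65
position: [630.1, -151.5, 36.8]
ee_rot: [-0.674, 0.739, -0.0, 0.0]
contact_force: [-0.4, 0.4, 1.9]
gripper_width: -0.1
grasp_force: 0.7
```

>>> {"op": "step_arm", "data": {
  "motion": [
    {"dr": [0, 0, 0], "slide": [0, 0, 0.5], "jaw": 0},
    {"dr": [0, 0, 0], "slide": [0, 0, 0.5], "jaw": 0},
    {"dr": [0, 0, 0], "slide": [0, 0, 1], "jaw": 0},
    {"dr": [0, 0, 0], "slide": [0, 0, 1], "jaw": 0},
    {"dr": [0, 0, 0], "slide": [0, 0, 1], "jaw": 0},
    {"dr": [0, 0, 0], "slide": [0, 0, 1], "jaw": 0},
    {"dr": [0, 0, 0], "slide": [0, 0, 1], "jaw": 0},
    {"dr": [0, 0, 0], "slide": [0, 0, 1], "jaw": 0}
  ]
}}

```text
clock: 26.65
position: [630.1, -151.5, 36.7]
ee_rot: [-0.674, 0.739, -0.0, 0.0]
contact_force: [-2.4, 1.6, 6.7]
gripper_width: -0.1
grasp_force: 3.7
```

Deck contact is now at 36.8 mm against 37 nominal, so the deck is level. Next are the bottles. I need the arm's kinematics to choose feasible standing poses, so I'll back off and collect tilted-pose data while heading to a view pose.

```bash
python3 - <<'E'
from h import *
s=arm.read_state(); print(s["joints"].tolist(),s["position"].tolist())
Q=R.from_quat(s["ee_rot"])
A=R.from_euler('x',25,degrees=True)*rot(-130,0)
B=R.from_euler('x',50,degrees=True)*rot(-180,0)
plan([([630,-150,130],Q),([500,-100,300],A),([450,-20,330],B)])
E
```

```text
[0.013324788543006911, 0.606445057237178, -0.15297167726433575, 0.0003772107938230298, -0.8110247555554393, -0.10562942272892983] [630.0917653416476, -151.49926028827784, 36.70171720658597]
slide [-1.5, 0.2, -93.3] dr [0.0, 0.0, 0.0] len 93 ang 0
slide [-37.8, 134.0, -170.1] dr [-1.22, -2.93, 4.27] len 220 ang 43
slide [-33.1, 93.1, 6.6] dr [-2.92, -1.36, 6.15] len 99 ang 56
```

>>> {"op": "step_arm", "data": {
  "motion": [
    {"dr": [0, 0, 0], "slide": [0, 0, -30], "jaw": 0},
    {"dr": [0, 0, 0], "slide": [0, 0, -60], "jaw": 0},
    {"dr": [0, 0, 0], "slide": [0, 0, -93], "jaw": 40},
    {"dr": [0, 0, 0], "slide": [0, 0, -93], "jaw": 85},
    {"dr": [0, 0, 0], "slide": [0, 0, -93], "jaw": 85},
    {"dr": [0, 0, 0], "slide": [0, 0, -93], "jaw": 85},
    {"dr": [0, 0, 0], "slide": [0, 0, -93], "jaw": 85},
    {"dr": [0, 0, 0], "slide": [0, 0, -93], "jaw": 85}
  ]
}}

```text
clock: 27.65
position: [629.8, -151.5, 128.0]
ee_rot: [-0.674, 0.739, 0.0, -0.0]
contact_force: [-0.8, -0.6, 0.4]
gripper_width: 85.2
grasp_force: 0.0
```

>>> {"op": "step_arm", "data": {
  "motion": [
    {"dr": [0, 0, 0], "slide": [-10, 40, -60], "jaw": 85},
    {"dr": [0, 0, 0], "slide": [-20, 70, -110], "jaw": 85},
    {"dr": [-0.3, -0.7, 1.0], "slide": [-30, 100, -150], "jaw": 85},
    {"dr": [-0.6, -1.4, 2.0], "slide": [-38, 134, -170], "jaw": 85},
    {"dr": [-0.9, -2.1, 3.1], "slide": [-38, 134, -170], "jaw": 85},
    {"dr": [-1.2, -2.9, 4.2], "slide": [-38, 134, -170], "jaw": 85},
    {"dr": [-1.2, -2.9, 4.2], "slide": [-38, 134, -170], "jaw": 85},
    {"dr": [-1.2, -2.9, 4.2], "slide": [-38, 134, -170], "jaw": 85}
  ]
}}

```text
clock: 28.65
position: [500.0, -101.5, 298.5]
ee_rot: [-0.418, 0.883, 0.193, 0.091]
contact_force: [-0.8, -0.6, 1.1]
gripper_width: 85.0
grasp_force: 0.0
```

```bash
python3 - <<'E'
from h import *
s=arm.read_state(); print(s["joints"].tolist(),s["position"].tolist(),s["ee_rot"].tolist(),s["joint_vel"].round(2))
B=R.from_euler('x',50,degrees=True)*rot(-180,0)
plan([([450,-20,330],B)])
E
```

```text
[-0.1555600764276261, 0.2262890706587226, 0.042675643370956105, -0.42711459109585365, -1.4695537512472312, -0.4698476006236073] [500.04923795558307, -101.45410204032989, 298.4698545161196] [-0.41778177409959627, 0.883077970465978, 0.19338243050422427, 0.09074647585532922] [ 0.02 -0.   -0.    0.   -0.   -0.  ]
slide [-35.6, 94.0, 5.4] dr [-2.95, -1.41, 6.22] len 101 ang 56
```

```bash
cat > kin.py <<'E'
import numpy as np
from scipy.spatial.transform import Rotation as R
from scipy.optimize import least_squares
D=[([1.581,.385,.008,0,-1.194,-.259],[153.869,605.742,231.312],None),
([-.347876,.4585575,-.563079,.000885,-.5462,-1.28197],[388.5,-311,9.7],None),
([-.177074,.163512,-.255231,0.00005,-1.154646,-1.462561],[440.942,-241.259,248.765],[.0344016,.99940725,.00016,-.0012865]),
([.01332479,.60644506,-.15297168,.0003772,-.81102476,-.10562942],[630.09177,-151.49926,36.70172],None),
([-.15556,.226289,.0426756,-.4271146,-1.46955375,-.4698476],[500.0492,-101.4541,298.46985],[-.4177818,.88307797,.19338243,.09074648])]
Rx=lambda a:R.from_rotvec([a,0,0]);Ry=lambda a:R.from_rotvec([0,a,0]);Rz=lambda a:R.from_rotvec([0,0,a])
C=R.from_matrix(np.array([[0,0,1],[1,0,0],[0,1,0]],float)) # cols: tool axes in local; tool z = local x, refined by sign search
def fk(j,P,sg):
    r0,z0,L1,L2,e,ds,dw,L3=P
    A=Rz(j[0]);F=A*Ry(j[1]-j[2]);W=F*Rx(sg[0]*j[3]);H=W*Ry(-j[4])
    p=A.apply([r0,ds,z0])+(A*Ry(j[1])).apply([0,0,L1])+F.apply([L2,0,e])+H.apply([L3,dw,0])
    return p,H*Rx(sg[1]*j[5])*R.from_rotvec([sg[2],0,0])*C
E
python3 - <<'E'
from kin import *
import itertools
np.set_printoptions(precision=2,suppress=True)
best=[]
for s0,s1,c in itertools.product((1,-1),(1,-1),np.arange(4)*np.pi/2):
    sg=(s0,s1,c); e=sum((fk(j,[0]*8,sg)[1].inv()*R.from_quat(q)).magnitude() for j,_,q in D if q)
    best.append((e,sg))
best.sort();print(best[:3]); sg=best[0][1]
f=lambda P:np.concatenate([fk(j,P,sg)[0]-p for j,p,_ in D]+[0.002*(P-np.array([0,250,400,400,0,0,-150,250]))])
r=least_squares(f,[0,250,400,400,0,0,-150,250]);print(r.x,r.fun[:15]);np.save("kin.npy",np.r_[r.x,sg])
E
```

```text
[(3.745214742726927e-06, (-1, -1, np.float64(3.141592653589793))), (0.8543328963116393, (1, -1, np.float64(3.141592653589793))), (1.985425206060455, (-1, 1, np.float64(4.71238898038469)))]
[  -0.09  160.79  564.63  421.86    0.24    0.13 -159.99  297.77] [-0.19  0.08 -0.07 -0.02 -0.06 -0.01  0.01 -0.06  0.05 -0.04 -0.06  0.03
 -0.07 -0.    0.01]
```

```bash
cat >> kin.py <<'E'
try: _k=np.load("kin.npy");P,SG=_k[:8],_k[8:]
except OSError: pass
LO=np.array([-3.14,-1.21,-1.07,-3.16,-2.99,-3.1])+.04;HI=np.array([3.14,2.06,1.41,2.05,-.16,3.1])-.04
def pts(j):
    A=Rz(j[0]);F=A*Ry(j[1]-j[2]);H=F*Rx(-j[3])*Ry(-j[4]);s=A.apply([0,0,P[1]])
    e=s+(A*Ry(j[1])).apply([0,0,P[2]]);w=e+F.apply([P[3],0,0]);return e,w,w+H.apply([0,P[6],0]),w+H.apply([P[7]-190,P[6],0])
def ik(p,Q,j0):
    def f(j):
        a,b=fk(j,P,SG);return np.r_[(a-p)/100,(b.inv()*Q).as_rotvec()]
    r=least_squares(f,np.clip(j0,LO,HI),bounds=(LO,HI),xtol=1e-10,max_nfev=60);return r.x,2*r.cost
def allik(p,Q,n=12,seed=0):
    g=np.random.default_rng(seed);o=[]
    y=np.arctan2(p[1],p[0])
    for _ in range(n):
        j0=np.r_[y+g.uniform(-1,1.),g.uniform(0,1),g.uniform(-1,.6),g.uniform(-3.1,2),g.uniform(-2.6,-.3),g.uniform(-3,3)]
        j,c=ik(p,Q,j0)
        if c<1e-6 and not any(np.abs(j-k).max()<.05 for k in o): o.append(j)
    return o
def frame(b,u,al,sg):
    """tool rotation for bottle: b unit toward base, u unit 'back' direction; tilt al deg, sign of tool x"""
    a=np.radians(al);z=np.sin(a)*b-np.cos(a)*u;x=sg*(np.cos(a)*b+np.sin(a)*u)
    return R.from_matrix(np.c_[x,np.cross(z,x),z])
E
cat > srch.py <<'E'
from kin import *
np.set_printoptions(precision=2,suppress=True)
b=np.array([np.cos(np.radians(10)),np.sin(np.radians(10)),0]);Z=np.array([0,0,1.])
g=np.array([470,143,32.]);T=np.array([648,16,37+62.])
for al in(0,20,40,60,75):
  for sg in(1,-1):
    Q=frame(b,Z,al,sg);ly=[j for j in allik(g+19*Q.as_matrix()[:,2],Q) if min(q[2] for q in pts(j))>90]
    if not ly: print(al,sg,"no lying");continue
    for ph in range(-180,180,30):
        h=-np.array([np.cos(np.radians(ph)),np.sin(np.radians(ph)),0])
        Q2=frame(-Z,h,al,sg)
        for k in allik(T+19*Q2.as_matrix()[:,2],Q2,10):
            if min(q[2] for q in pts(k))<110: continue
            m=min(ly,key=lambda j:np.abs(j-k).max());print(al,sg,ph,"d %.2f"%np.abs(m-k).max(),m,k,[q[2].round() for q in pts(k)])
E
time python3 srch.py
```

```text
20 1 no lying
20 -1 no lying
40 1 -180 d 3.09 [-0.12  0.44 -0.89 -2.72 -0.48 -1.72] [ 0.2   0.99  0.58 -0.17 -2.02  1.37] [np.float64(472.0), np.float64(303.0), np.float64(278.0), np.float64(209.0)]
40 1 -150 d 3.46 [-0.12  0.44 -0.89 -2.72 -0.48 -1.72] [ 0.34  0.95  0.38  0.15 -1.86  1.74] [np.float64(488.0), np.float64(258.0), np.float64(278.0), np.float64(209.0)]
40 1 -120 d 3.70 [-0.12  0.44 -0.89 -2.72 -0.48 -1.72] [ 0.45  0.85  0.05  0.45 -1.55  1.98] [np.float64(533.0), np.float64(230.0), np.float64(278.0), np.float64(209.0)]
40 1 -90 d 3.78 [-0.12  0.44 -0.89 -2.72 -0.48 -1.72] [ 0.5   0.71 -0.34  0.81 -1.18  2.06] [np.float64(588.0), np.float64(221.0), np.float64(278.0), np.float64(209.0)]
40 1 -60 d 4.18 [-0.12  0.44 -0.89 -2.72 -0.48 -1.72] [ 0.39  0.57 -0.71  1.46 -0.87  1.95] [np.float64(637.0), np.float64(233.0), np.float64(278.0), np.float64(209.0)]
40 1 0 d 2.59 [-0.12  0.44 -0.89 -2.72 -0.48 -1.72] [-0.21  0.43 -0.43 -2.3  -0.22  0.87] [np.float64(675.0), np.float64(357.0), np.float64(278.0), np.float64(209.0)]
40 1 30 d 1.93 [-0.12  0.44 -0.89 -2.72 -0.48 -1.72] [-0
[... 2052 characters left out ...]
09 -0.94 -2.81] [np.float64(638.0), np.float64(394.0), np.float64(278.0), np.float64(209.0)]
40 -1 90 d 4.07 [-0.12  0.44 -0.89 -2.72 -0.48  1.42] [-0.15  0.7   0.19 -0.89 -1.35 -2.65] [np.float64(593.0), np.float64(386.0), np.float64(278.0), np.float64(209.0)]
40 -1 120 d 3.87 [-0.12  0.44 -0.89 -2.72 -0.48  1.42] [-0.06  0.83  0.42 -0.7  -1.7  -2.45] [np.float64(541.0), np.float64(373.0), np.float64(278.0), np.float64(209.0)]
40 -1 150 d 3.58 [-0.12  0.44 -0.89 -2.72 -0.48  1.42] [ 0.06  0.94  0.58 -0.47 -1.95 -2.16] [np.float64(494.0), np.float64(346.0), np.float64(278.0), np.float64(209.0)]
60 1 no lying
60 -1 no lying
75 1 no lying
75 -1 no lying
real	0m7.493s
user	0m7.800s
sys	0m0.100s
```

Model fits to 0.2 mm. Next I check grasp and place feasibility for all three bottles and re-measure them from the top camera.

```bash
cat > srch2.py <<'E'
from kin import *
np.set_printoptions(precision=2,suppress=True)
Z=np.array([0,0,1.]);d=lambda a:np.array([np.cos(np.radians(a)),np.sin(np.radians(a)),0])
B=[((520,348),18,100),((470,143),10,0),((480,-150),4,-100)]
rk=d(84.9)
for (gx,gy),yb,off in B:
  b=d(yb);g=np.array([gx,gy,32.]);T=np.array([648,16,37+70.])+off*rk
  for al in(30,36,42,48):
    Q=frame(b,Z,al,1);ly=[j for j in allik(g+19*Q.as_matrix()[:,2],Q,25) if min(q[2] for q in pts(j))>80]
    print("B",gx,gy,al,"lying:",*ly)
    for ph in(10,20,30,45):
        Q2=frame(-Z,-d(ph),al,1)
        for k in allik(T+19*Q2.as_matrix()[:,2],Q2,12):
            if ly:
                m=min(ly,key=lambda j:np.abs(j-k).max());print("  ",ph,"d %.2f"%np.abs(m-k).max(),k)
E
python3 srch2.py
python3 - <<'E'
from h import *
np.set_printoptions(precision=1,suppress=True)
t,s=pic("top","t8.png"); w,s=pic("wrist","w8.png"); sd,_=pic("side","s8.png")
hsv=cv2.cvtColor(t,cv2.COLOR_BGR2HSV); m=((hsv[...,2]>150)&(hsv[...,1]<45)).astype(np.uint8); m[:175]=0;m[240:]=0
n,l,st,c=cv2.connectedComponentsWithStats(m)
for i in range(1,n):
    if 250<st[i,4]<700: print(st[i],c[i],cv2.minAreaRect(np.argwhere(l==i)[:,::-1].astype(np.float32)),plane("top",[c[i]],35))
E
```

```text
B 520 348 30 lying:
B 520 348 36 lying:
B 520 348 42 lying:
B 520 348 48 lying:
B 470 143 30 lying:
B 470 143 36 lying: [-0.07  0.4  -0.79 -2.58 -0.27 -1.92]
   10 d 2.57 [-0.2   0.42 -0.37 -1.98 -0.33  0.65]
   20 d 2.35 [-0.18  0.43 -0.31 -1.67 -0.42  0.44]
   30 d 2.29 [-0.18  0.46 -0.26 -1.49 -0.56  0.37]
   45 d 2.28 [-0.2   0.51 -0.17 -1.31 -0.78  0.37]
B 470 143 42 lying: [-0.13  0.47 -0.93 -2.75 -0.57 -1.67]
   20 d 1.62 [-0.02  0.41 -0.28 -1.28 -0.28 -0.05]
   30 d 1.73 [-0.08  0.43 -0.24 -1.24 -0.46  0.06]
   45 d 1.85 [-0.13  0.48 -0.16 -1.14 -0.7   0.18]
B 470 143 48 lying: [-0.17  0.56 -1.01 -2.8  -0.84 -1.57]
   20 d 1.96 [ 0.13  0.4  -0.31 -0.83 -0.2  -0.58]
   30 d 1.84 [ 0.03  0.42 -0.24 -0.95 -0.4  -0.28]
   45 d 1.83 [-0.05  0.47 -0.15 -0.96 -0.65 -0.03]
B 480 -150 30 lying:
B 480 -150 36 lying:
B 480 -150 42 lying: [-0.54  0.42 -0.55 -1.65 -0.4  -2.57]
   10 d 2.52 [-0.17  0.4  -0.29 -1.29 -0.26 -0.05]
   20 d 2.63 [-0.23  0.42 -0.25 -1.25 -0.44  0.06]
   30 d 2.71 [-0.27  0.46 -0.2  -1.19 -0.61  0.14]
   45 d 2.81 [-0.3   0.51 -0.11 -1.09 -0.84  0.24]
B 480 -150 48 lying: [-0.7   0.47 -0.62 -1.89 -0.58 -2.19]
   20 d 1.90 [-0.12  0.41 -0.25 -0.95 -0.38 -0.29]
   30 d 2.08 [-0.18  0.44 -0.2  -0.97 -0.55 -0.11]
   45 d 2.27 [-0.23  0.49 -0.11 -0.94 -0.78  0.08]
[525 175  36  14 305] [544.6 179.9] ((542.5, 181.5), (13.0, 35.0), 90.0) [[ 563.3 -817.3   35. ]]
[182 179  23  30 460] [194.  192.9] ((194.22262573242188, 193.73721313476562), (30.073389053344727, 17.00171661376953), 70.01689910888672) [[509.5 347.8  35. ]]
[247 182  21  30 466] [257.5 196. ] ((257.62078857421875, 196.8567352294922), (29.53154945373535, 17.164276123046875), 77.00537872314453) [[501.  137.2  35. ]]
```

View pics/w8.png

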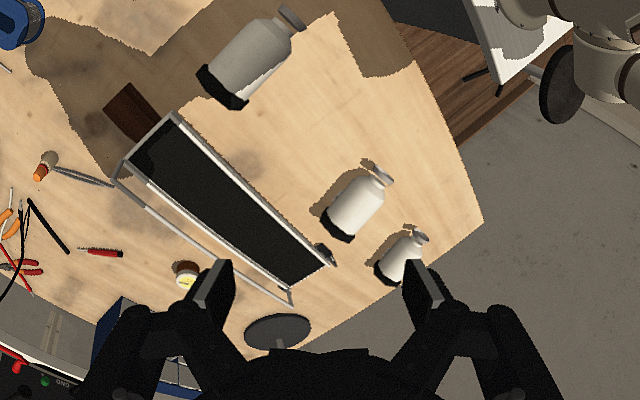

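Wrist view: all three bottles visible at about (255,60), (355,205) and (403,257), wedge under the free end at (130,110). Bottle 2 has been knocked about 40 mm away from the robot, now at about (501,137).

```bash
cat > srch3.py <<'E'
from kin import *
np.set_printoptions(precision=2,suppress=True)
Z=np.array([0,0,1.]);d=lambda a:np.array([np.cos(np.radians(a)),np.sin(np.radians(a)),0])
B=[((512,349),19),((503,137),11),((475,-150),4)]
for (gx,gy),yb in B:
  for al in range(0,60,5):
    Q=frame(d(yb),Z,al,1);g=np.array([gx,gy,32.]);ly=allik(g+19*Q.as_matrix()[:,2],Q,30)
    print("B",gx,gy,al,*[(j,int(min(q[2] for q in pts(j)))) for j in ly])
for off in(100,0,-100):
  for al in (5,10,15,20,25):
    T=np.array([648,16,37+70.])+off*d(84.9);r=[]
    for ph in range(0,180,15):
        Q2=frame(-Z,-d(ph),al,1); ks=allik(T+19*Q2.as_matrix()[:,2],Q2,10)
        r+=[(ph,k.tolist() if 0 else k,int(min(q[2] for q in pts(k)))) for k in ks]
    print(off,al,*[(a,c) for a,k,c in r]); 
    if r: print("    ",r[len(r)//2])
E
python3 srch3.py
```

```text
B 512 349 0 (array([ 0.86,  0.6 , -0.25,  0.  , -0.72,  1.04]), 202)
B 512 349 5 (array([ 0.88,  0.57, -0.34,  0.08, -0.59,  0.96]), 202)
B 512 349 10 (array([ 0.9 ,  0.55, -0.45,  0.22, -0.43,  0.81]), 200)
B 512 349 15 (array([ 0.87,  0.52, -0.64,  0.64, -0.22,  0.42]), 197)
B 512 349 20
B 512 349 25
B 512 349 30
B 512 349 35
B 512 349 40
B 512 349 45
B 512 349 50
B 512 349 55
B 503 137 0 (array([ 0.58,  0.48, -0.5 , -0.  , -0.59,  1.19]), 202)
B 503 137 5 (array([ 0.6 ,  0.45, -0.59,  0.08, -0.45,  1.1 ]), 202)
B 503 137 10 (array([ 0.61,  0.43, -0.72,  0.26, -0.27,  0.91]), 200)
B 503 137 15
B 503 137 20
B 503 137 25
B 503 137 30
B 503 137 35
B 503 137 40 (array([-0.1 ,  0.45, -0.76, -2.59, -0.37, -1.86]), 162)
B 503 137 45 (array([-0.15,  0.5 , -0.86, -2.7 , -0.6 , -1.69]), 152)
B 503 137 50 (array([-0.18,  0.57, -0.93, -2.75, -0.81, -1.6 ]), 141)
B 503 137 55 (array([-0.21,  0.66, -0.99, -2.76, -1.03, -1.54]), 130)
B 475 -150 0 (array([ 0.02,  0.45, -0.56, -0.  , -0.56,  1.62]), 202)
B 475 -150 5 (array([ 0.02,  0.43, -0.61, -0.01, -0.44,  1.63]), 202)
B 475 -150 10 (array([ 0.
[... 2703 characters left out ...]
0, 136) (135, 136) (150, 136) (165, 136)
     (90, array([-0.43,  0.92,  0.37, -1.19, -1.83,  0.64]), 136)
-100 15 (0, 151) (15, 151) (30, 151) (45, 151) (60, 151) (75, 151) (90, 151) (105, 151) (120, 151) (135, 151) (150, 151) (165, 151)
     (90, array([-0.41,  0.89,  0.35, -1.13, -1.77,  0.63]), 151)
-100 20 (0, 165) (15, 165) (30, 165) (45, 165) (60, 165) (75, 165) (90, 165) (105, 165) (120, 165) (135, 165) (150, 165) (165, 165)
     (90, array([-0.39,  0.85,  0.34, -1.07, -1.71,  0.62]), 165)
-100 25 (0, 179) (15, 179) (30, 179) (45, 179) (60, 179) (75, 179) (90, 179) (105, 179) (120, 179) (135, 179) (150, 179) (165, 179)
     (90, array([-0.37,  0.82,  0.32, -1.01, -1.65,  0.61]), 179)
```

```bash
cat > bp.py <<'E'
from h import *
from kin import *
np.set_printoptions(precision=2,suppress=True)
Z=np.array([0,0,1.]);d=lambda a:np.array([np.cos(np.radians(a)),np.sin(np.radians(a)),0])
AL=10
def near(p,Q,j0):
    c=allik(np.array(p),Q,30)
    for x in(ik(np.array(p),Q,j0),):
        if x[1]<1e-6:c.append(x[0])
    return min(c,key=lambda j:np.abs(j-j0).max())
def lying(g,yb,back=0,sg=-1):
    Q=frame(d(yb),Z,AL,sg);return np.array(g)+(19-back)*Q.as_matrix()[:,2],Q
def stand(T,ph,back=0,sg=-1):
    Q=frame(-Z,-d(ph),AL,sg);return np.array(T)+(19-back)*Q.as_matrix()[:,2],Q
def jrows(j0,j1,n=8,ends=None):
    """print n rows per call along joint line j0->j1 split in calls"""
    dq=np.abs(j1-j0)/(np.array([2.79,2.79,3.14,3.14,3.14,3.14])*.65/8); k=int(np.ceil(dq.max()))
    def samp(k):
        return [fk(j0+(j1-j0)*t,P,SG) for t in np.linspace(0,1,k+1)]
    while 1:
        s=samp(k)
        if max(max(np.linalg.norm(a[0]-b[0])/60,np.degrees((a[1].inv()*b[1]).magnitude())/10.2) for a,b in zip(s,s[1:]))<1: break
        k+=1
    print("rows",k,"minz",min(a[0][2] for a in s).round())
    for c in range(0,k,8):
        p,q=s[c];print("call")
        for a,b in s[c+1:c+9]:
            print('{"dr":%s,"slide":%s}'%(np.round((q.inv()*b).as_rotvec(degrees=True)/8,1).tolist(),np.round(q.inv().apply(a-p)).astype(int).tolist()))
E
python3 - <<'E'
from bp import *
t=cv2.imread("pics/t8.png");s=cv2.imread("pics/s8.png")
hsv=cv2.cvtColor(s,cv2.COLOR_BGR2HSV); m=((hsv[...,2]>150)&(hsv[...,1]<45)).astype(np.uint8);k=np.zeros_like(m);k[130:200,240:310]=m[130:200,240:310]
n,l,st,c=cv2.connectedComponentsWithStats(k)
for i in range(1,n):
    if st[i,4]>80:
        o,dd=ray("side",[c[i]])
        for px in([194,192.9],[257.5,196]):
            o2,d2=ray("top",[px]);x,e=tri([(o,dd[0]),(o2,d2[0])]); 
            if max(e)<12: print(c[i],x,e)
j0=arm.read_state()["joints"]
g=[500,344.5,32]
jl=near(*lying(g,20),j0);jp=near(*lying(g,20,110),jl);print(jl,jp)
jrows(j0,jp)
E
```

```text
[265.96 148.79] [509.42 344.88  45.05] [np.float64(0.3842365854417534), np.float64(0.3842365854416779)]
[288.35 173.03] [500.84 135.93  43.57] [np.float64(0.0813233294233547), np.float64(0.08132332942338936)]
[ 0.91  0.53 -0.49  0.23 -0.41 -2.33] [ 0.93  0.36 -0.41  0.16 -0.66 -2.27]
rows 10 minz 122.0
call
{"dr":[0.2, 0.5, 0.7],"slide":[-25, 2, 36]}
{"dr":[0.5, 0.9, 1.3],"slide":[-50, 8, 71]}
{"dr":[0.8, 1.2, 1.8],"slide":[-75, 17, 106]}
{"dr":[1.2, 1.4, 2.2],"slide":[-101, 30, 140]}
{"dr":[1.6, 1.5, 2.6],"slide":[-128, 48, 174]}
{"dr":[2.0, 1.5, 2.9],"slide":[-154, 70, 208]}
{"dr":[2.4, 1.4, 3.1],"slide":[-180, 98, 242]}
{"dr":[2.6, 1.2, 3.3],"slide":[-204, 131, 276]}
call
{"dr":[0.1, -0.3, 0.2],"slide":[-3, 55, 14]}
{"dr":[0.1, -0.5, 0.4],"slide":[1, 113, 27]}
```

>>> {"op": "step_arm", "data": {
  "motion": [
    {"dr": [0.2, 0.5, 0.7], "slide": [-25, 2, 36], "jaw": 85},
    {"dr": [0.5, 0.9, 1.3], "slide": [-50, 8, 71], "jaw": 85},
    {"dr": [0.8, 1.2, 1.8], "slide": [-75, 17, 106], "jaw": 85},
    {"dr": [1.2, 1.4, 2.2], "slide": [-101, 30, 140], "jaw": 85},
    {"dr": [1.6, 1.5, 2.6], "slide": [-128, 48, 174], "jaw": 85},
    {"dr": [2.0, 1.5, 2.9], "slide": [-154, 70, 208], "jaw": 85},
    {"dr": [2.4, 1.4, 3.1], "slide": [-180, 98, 242], "jaw": 85},
    {"dr": [2.6, 1.2, 3.3], "slide": [-204, 131, 276], "jaw": 85}
  ]
}}

```text
clock: 29.8
position: [527.7, 235.8, 148.4]
ee_rot: [-0.198, 0.979, 0.013, 0.046]
contact_force: [0.9, -0.2, -0.3]
gripper_width: 85.0
grasp_force: 0.0
```

>>> {"op": "step_arm", "data": {
  "motion": [
    {"dr": [0.1, -0.3, 0.2], "slide": [-3, 55, 14], "jaw": 85},
    {"dr": [0.1, -0.5, 0.4], "slide": [1, 113, 27], "jaw": 85},
    {"dr": [0.1, -0.5, 0.4], "slide": [1, 113, 27], "jaw": 85},
    {"dr": [0.1, -0.5, 0.4], "slide": [1, 113, 27], "jaw": 85},
    {"dr": [0.1, -0.5, 0.4], "slide": [1, 113, 27], "jaw": 85},
    {"dr": [0.1, -0.5, 0.4], "slide": [1, 113, 27], "jaw": 85},
    {"dr": [0.1, -0.5, 0.4], "slide": [1, 113, 27], "jaw": 85},
    {"dr": [0.1, -0.5, 0.4], "slide": [1, 113, 27], "jaw": 85}
  ]
}}

```text
clock: 30.8
position: [486.1, 337.5, 122.8]
ee_rot: [-0.169, 0.982, 0.015, 0.08]
contact_force: [0.5, -0.3, -0.4]
gripper_width: 85.0
grasp_force: 0.0
```

```bash
python3 - <<'E'
from bp import *
im,s=pic("wrist","w9.png");print(s["position"],s["joints"])
p,Q=lying([500,344.5,32],20,110);p2,Q2=lying([500,344.5,32],20)
plan([(p,Q),(p2,Q2)])
# bottle edges in the wrist view: white mask
hsv=cv2.cvtColor(im,cv2.COLOR_BGR2HSV);m=((hsv[...,2]>120)&(hsv[...,1]<45)).astype(np.uint8)
n,l,st,c=cv2.connectedComponentsWithStats(m)
for i in range(1,n):
    if st[i,4]>800: print(st[i],c[i],plane("wrist",[c[i]],45,s))
E
```

```text
[486.15 337.46 122.82] [ 0.92  0.36 -0.39  0.14 -0.68 -2.26]
slide [0.5, 1.7, 1.1] dr [0.0, -0.09, -0.06] len 2 ang 1
slide [-0.0, -0.0, 110.0] dr [0.0, 0.0, 0.0] len 110 ang 0
[  57   78   69  121 6101] [ 89.92 139.47] [[497.6  141.16  45.  ]]
[ 282  163   74  120 5090] [322.76 230.73] [[512.93 351.28  45.  ]]
[   0  186  159  127 1180] [ 89.86 242.88] [[611.56 135.75  45.  ]]
```

View pics/w9.png

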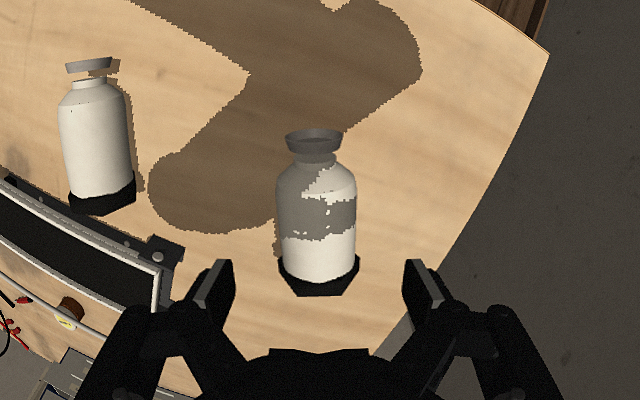

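Wrist view: bottle 1 is centred between the fingers, body axis vertical at col ~318, foot at rows 262–296. Bottle 2 is on the left at (95,140).

```bash
python3 - <<'E'
from bp import *
s=arm.read_state()
q=plane("wrist",[[318,282],[316,163]],64,s);print(q)
base=q[0]-0+18*d(20);base[2]=32;g=base-72*d(20);print("base",base,"g72",g)
p,Q=lying(g,20);plan([(p,Q)])
E
```

```text
[[549.42 360.3   64.  ]
 [454.15 325.24  64.  ]]
base [566.33 366.45  32.  ] g72 [498.68 341.83  32.  ]
slide [1.3, -0.4, 110.7] dr [0.0, -0.09, -0.06] len 111 ang 1
```

>>> {"op": "step_arm", "data": {
  "motion": [
    {"dr": [0, 0, 0], "slide": [1, 0, 25], "jaw": 85},
    {"dr": [0, 0, 0], "slide": [1, 0, 50], "jaw": 85},
    {"dr": [0, 0, 0], "slide": [1, 0, 75], "jaw": 85},
    {"dr": [0, 0, 0], "slide": [1, 0, 95], "jaw": 85},
    {"dr": [0, 0, 0], "slide": [1, 0, 108], "jaw": 85},
    {"dr": [0, 0, 0], "slide": [1, 0, 110], "jaw": 85},
    {"dr": [0, 0, 0], "slide": [1, 0, 110], "jaw": 85},
    {"dr": [0, 0, 0], "slide": [1, 0, 110], "jaw": 85}
  ]
}}

```text
clock: 31.85
position: [501.9, 344.2, 14.9]
ee_rot: [-0.169, 0.982, 0.015, 0.08]
contact_force: [-0.2, 0.6, 0.1]
gripper_width: 85.2
grasp_force: 0.0
```

>>> {"op": "step_arm", "data": {
  "motion": [
    {"dr": [0, 0, 0], "slide": [0, 0, 0], "jaw": 55},
    {"dr": [0, 0, 0], "slide": [0, 0, 0], "jaw": 55},
    {"dr": [0, 0, 0], "slide": [0, 0, 0], "jaw": 55},
    {"dr": [0, 0, 0], "slide": [0, 0, 0], "jaw": 55},
    {"dr": [0, 0, 0], "slide": [0, 0, 0], "jaw": 55},
    {"dr": [0, 0, 0], "slide": [0, 0, 0], "jaw": 55},
    {"dr": [0, 0, 0], "slide": [0, 0, 0], "jaw": 55},
    {"dr": [0, 0, 0], "slide": [0, 0, 0], "jaw": 55}
  ]
}}

```text
clock: 32.85
position: [501.8, 344.0, 15.2]
ee_rot: [-0.169, 0.982, 0.015, 0.08]
contact_force: [-1.1, -0.3, 5.4]
gripper_width: 61.4
grasp_force: 64.8
```

```bash
python3 - <<'E'
from bp import *
s=arm.read_state();j0=s["joints"];print(s["position"],j0,s["gripper_width"],s["contact_force"])
Q=R.from_quat(s["ee_rot"]);p=s["position"]+[0,0,150]
plan([(p,Q)])
jl=near(p,Q,j0)
rk=d(84.9);T=np.array([648,16,37+72.])+105*rk
for ph in (20,35,50):
    js=near(*stand(T+[0,0,40],ph),jl);print(ph,js)
    jrows(jl,js)
E
```

```text
[501.79 344.    15.15] [ 0.9   0.53 -0.47  0.2  -0.43 -2.31] 61.42531001145162 [-1.11 -0.29  5.39]
slide [-24.4, 0.3, -148.0] dr [0.0, 0.0, 0.0] len 150 ang 0
20 [-0.25  0.6  -0.6  -2.47 -1.09 -1.81]
rows 22 minz 38.0
call
{"dr":[-0.3, 0.6, 0.8],"slide":[29, -22, 24]}
{"dr":[-0.6, 1.1, 1.6],"slide":[59, -38, 45]}
{"dr":[-1.0, 1.6, 2.5],"slide":[88, -49, 61]}
{"dr":[-1.3, 2.1, 3.3],"slide":[116, -53, 75]}
{"dr":[-1.8, 2.5, 4.2],"slide":[140, -53, 85]}
{"dr":[-2.2, 2.9, 5.0],"slide":[160, -49, 92]}
{"dr":[-2.7, 3.3, 5.9],"slide":[175, -41, 97]}
{"dr":[-3.3, 3.6, 6.8],"slide":[184, -31, 98]}
call
{"dr":[-0.6, 0.3, 0.8],"slide":[9, 3, 7]}
{"dr":[-1.3, 0.7, 1.6],"slide":[16, 11, 10]}
{"dr":[-2.0, 1.0, 2.3],"slide":[19, 23, 11]}
{"dr":[-2.7, 1.2, 3.1],"slide":[19, 40, 8]}
{"dr":[-3.5, 1.4, 3.8],"slide":[14, 59, 1]}
{"dr":[-4.3, 1.6, 4.5],"slide":[3, 79, -11]}
{"dr":[-5.1, 1.8, 5.2],"slide":[-12, 99, -27]}
{"dr":[-6.0, 1.9, 5.9],"slide":[-33, 117, -47]}
call
{"dr":[-0.9, 0.2, 0.6],"slide":[3, 39, -2]}
{"dr":[-1.9, 0.4, 1.2],"slide":[2, 81, -9]}
{"dr":[-2.8, 0.5, 1.7],"slide":[-2, 126, -22]}
[... 1217 characters left out ...]
0.9, 1.5, 3.2],"slide":[59, -67, 57]}
{"dr":[-1.3, 2.0, 4.2],"slide":[77, -78, 70]}
{"dr":[-1.7, 2.4, 5.3],"slide":[91, -85, 80]}
{"dr":[-2.2, 2.8, 6.3],"slide":[101, -88, 88]}
{"dr":[-2.7, 3.1, 7.4],"slide":[106, -88, 93]}
{"dr":[-3.3, 3.5, 8.4],"slide":[106, -88, 96]}
call
{"dr":[-0.6, 0.4, 0.9],"slide":[-2, 6, 0]}
{"dr":[-1.3, 0.9, 1.8],"slide":[-6, 17, -4]}
{"dr":[-2.1, 1.3, 2.7],"slide":[-13, 31, -12]}
{"dr":[-2.8, 1.7, 3.5],"slide":[-24, 49, -24]}
{"dr":[-3.7, 2.1, 4.2],"slide":[-39, 68, -42]}
{"dr":[-4.5, 2.5, 4.9],"slide":[-59, 88, -65]}
{"dr":[-5.5, 2.9, 5.6],"slide":[-83, 106, -94]}
{"dr":[-6.4, 3.3, 6.2],"slide":[-113, 121, -129]}
call
{"dr":[-0.9, 0.5, 0.5],"slide":[12, 50, -14]}
```

```bash
cat >> bp.py <<'E'
def path(js,sg=-1,pr=True,off=1.0):
    """multi-waypoint joint polyline, smoothed sampling; prints calls of 8 rows"""
    from scipy.interpolate import PchipInterpolator
    js=np.array(js);L=np.r_[0,np.cumsum([np.abs(b-a).max() for a,b in zip(js,js[1:])])];f=PchipInterpolator(L/L[-1],js)
    for k in range(8,60,1):
        jj=[f(t) for t in np.linspace(0,1,k+1)];s=[fk(j,P,SG) for j in jj]
        ok=all(np.linalg.norm(a[0]-b[0])<58 and np.degrees((a[1].inv()*b[1]).magnitude())<10.3 for a,b in zip(s,s[1:])) and all((np.abs(b-a)*8<.66*np.array([2.79,2.79,3.14,3.14,3.14,3.14])).all() for a,b in zip(jj,jj[1:]))
        if ok: break
    a=np.radians(AL);print("rows",k,"end joints",jj[-1])
    # bottle base/cap ends along path
    X=[]
    for (p,q),j in zip(s,jj):
        M=q.as_matrix();g=p-19*M[:,2];bb=np.sin(a)*M[:,2]+sg*np.cos(a)*M[:,0]
        X.append(np.r_[g,(g+72*bb)[2],(g-56*bb)[2],pts(j)[1],pts(j)[2]])
    print(np.round(X[::3]).astype(int))
    if pr:
      for c in range(0,k,8):
        p,q=s[c];print("call",[{"dr":np.round((q.inv()*b).as_rotvec(degrees=True)/8,1).tolist(),"slide":np.round(q.inv().apply(x-p)).astype(int).tolist()} for x,b in s[c+1:c+9]])
E
python3 - <<'E'
from bp import *
s=arm.read_state();j0=s["joints"]
Q=R.from_quat(s["ee_rot"]);p=s["position"]+[0,0,150]
jl=near(p,Q,j0)
T=np.array([648,16,37+72.])+105*d(84.9)
js=near(*stand(T+[0,0,40],45),jl);v=(jl+js)/2;v[1]-=.3;v[2]+=.05
print(jl,v,js);path([jl,v,js])
E
```

```text
[ 0.91  0.34 -0.3   0.12 -0.8  -2.22] [ 0.32  0.18 -0.24 -0.88 -0.96 -2.21] [-0.26  0.61 -0.29 -1.89 -1.11 -2.21]
rows 19 end joints [-0.26  0.61 -0.29 -1.89 -1.11 -2.21]
[[ 499  343  184  183  185  324  416  443  456  327  459]
 [ 487  276  212  205  218  375  331  508  467  203  481]
 [ 471  244  221  200  237  418  250  537  461  113  466]
 [ 469  236  232  195  260  454  167  545  446   50  437]
 [ 493  234  242  190  282  490   83  526  438    8  395]
 [ 551  214  224  159  274  537   -9  455  447  -25  323]
 [ 631  153  174  102  230  565 -116  338  460  -60  231]]
call [{'dr': [-0.5, 0.1, 1.0], 'slide': [9, -23, -15]}, {'dr': [-1.0, 0.2, 1.9], 'slide': [18, -41, -26]}, {'dr': [-1.6, 0.3, 2.8], 'slide': [28, -55, -34]}, {'dr': [-2.1, 0.5, 3.7], 'slide': [38, -65, -40]}, {'dr': [-2.6, 0.7, 4.5], 'slide': [45, -72, -44]}, {'dr': [-3.2, 0.9, 5.3], 'slide': [51, -75, -48]}, {'dr': [-3.7, 1.1, 6.2], 'slide': [54, -77, -52]}, {'dr': [-4.3, 1.2, 6.9], 'slide': [55, -78, -56]}]
call [{'dr': [-0.6, 0.2, 0.8], 'slide': [0, 4, -5]}, {'dr': [-1.2, 0.4, 1.5], 'slide': [-1, 11, -10]}, {'dr': [-1.8, 0.7, 2.3], 'slide': [-7, 19, -13]}, {'dr': [-2.3, 0.9, 3.1], 'slide': [-17, 26, -14]}, {'dr': [-2.9, 1.2, 3.9], 'slide': [-33, 33, -13]}, {'dr': [-3.5, 1.4, 4.8], 'slide': [-54, 38, -12]}, {'dr': [-4.1, 1.7, 5.7], 'slide': [-82, 40, -10]}, {'dr': [-4.7, 1.9, 6.6], 'slide': [-114, 39, -9]}]
call [{'dr': [-0.7, 0.2, 0.9], 'slide': [-27, 28, 0]}, {'dr': [-1.4, 0.4, 1.9], 'slide': [-60, 57, -4]}, {'dr': [-2.2, 0.6, 2.8], 'slide': [-99, 86, -12]}]
```

>>> {"op": "step_arm", "data": {
  "motion": [
    {"dr": [0, 0, 0], "slide": [-3, 0, -20], "jaw": 55},
    {"dr": [0, 0, 0], "slide": [-8, 0, -50], "jaw": 55},
    {"dr": [0, 0, 0], "slide": [-14, 0, -85], "jaw": 55},
    {"dr": [0, 0, 0], "slide": [-20, 0, -120], "jaw": 55},
    {"dr": [0, 0, 0], "slide": [-24, 0, -148], "jaw": 55},
    {"dr": [0, 0, 0], "slide": [-24, 0, -148], "jaw": 55},
    {"dr": [0, 0, 0], "slide": [-24, 0, -148], "jaw": 55},
    {"dr": [0, 0, 0], "slide": [-24, 0, -148], "jaw": 55}
  ]
}}

```text
clock: 33.85
position: [500.7, 342.5, 161.9]
ee_rot: [-0.169, 0.982, 0.014, 0.078]
contact_force: [0.0, -0.6, -2.2]
gripper_width: 61.0
grasp_force: 65.9
```

>>> {"op": "step_arm", "data": {
  "motion": [
    {"dr": [-0.5, 0.1, 1.0], "slide": [9, -23, -15], "jaw": 55},
    {"dr": [-1.0, 0.2, 1.9], "slide": [18, -41, -26], "jaw": 55},
    {"dr": [-1.6, 0.3, 2.8], "slide": [28, -55, -34], "jaw": 55},
    {"dr": [-2.1, 0.5, 3.7], "slide": [38, -65, -40], "jaw": 55},
    {"dr": [-2.6, 0.7, 4.5], "slide": [45, -72, -44], "jaw": 55},
    {"dr": [-3.2, 0.9, 5.3], "slide": [51, -75, -48], "jaw": 55},
    {"dr": [-3.7, 1.1, 6.2], "slide": [54, -77, -52], "jaw": 55},
    {"dr": [-4.3, 1.2, 6.9], "slide": [55, -78, -56], "jaw": 55}
  ]
}}

```text
clock: 34.85
position: [467.6, 248.1, 209.1]
ee_rot: [0.284, 0.903, 0.314, -0.067]
contact_force: [-0.7, -0.1, -1.9]
gripper_width: 61.3
grasp_force: 66.0
```

>>> {"op": "step_arm", "data": {
  "motion": [
    {"dr": [-0.6, 0.2, 0.8], "slide": [0, 4, -5], "jaw": 55},
    {"dr": [-1.2, 0.4, 1.5], "slide": [-1, 11, -10], "jaw": 55},
    {"dr": [-1.8, 0.7, 2.3], "slide": [-7, 19, -13], "jaw": 55},
    {"dr": [-2.3, 0.9, 3.1], "slide": [-17, 26, -14], "jaw": 55},
    {"dr": [-2.9, 1.2, 3.9], "slide": [-33, 33, -13], "jaw": 55},
    {"dr": [-3.5, 1.4, 4.8], "slide": [-54, 38, -12], "jaw": 55},
    {"dr": [-4.1, 1.7, 5.7], "slide": [-82, 40, -10], "jaw": 55},
    {"dr": [-4.7, 1.9, 6.6], "slide": [-114, 39, -9], "jaw": 55}
  ]
}}

```text
clock: 35.85
position: [584.4, 213.7, 202.3]
ee_rot: [0.612, 0.526, 0.549, -0.218]
contact_force: [-0.6, -0.0, -2.6]
gripper_width: 61.4
grasp_force: 66.1
```

```bash
python3 - <<'E'
from bp import *
s=arm.read_state();print(s["position"],s["joints"],s["gripper_width"],s["contact_force"])
T=np.array([648,16,37+72.])+105*d(84.9)
plan([stand(T+[0,0,40],45),stand(T+[0,0,3],45)])
cv2.imwrite("pics/side_a.png",optics.get_image("side"))
E
```

```text
[584.35 213.74 202.26] [-0.08  0.41 -0.27 -1.57 -1.07 -2.2 ] 61.36522628284128 [-0.58 -0.03 -2.65]
slide [-96.7, 86.7, -12.1] dr [-2.24, 0.59, 2.87] len 130 ang 30
slide [-36.4, 0.0, 6.4] dr [0.0, 0.0, 0.0] len 37 ang 0
```

>>> {"op": "step_arm", "data": {
  "motion": [
    {"dr": [-0.7, 0.2, 0.9], "slide": [-27, 28, 0], "jaw": 55},
    {"dr": [-1.4, 0.4, 1.9], "slide": [-60, 57, -4], "jaw": 55},
    {"dr": [-2.2, 0.6, 2.9], "slide": [-97, 87, -12], "jaw": 55},
    {"dr": [-2.2, 0.6, 2.9], "slide": [-97, 87, -12], "jaw": 55},
    {"dr": [-2.2, 0.6, 2.9], "slide": [-97, 87, -12], "jaw": 55},
    {"dr": [-2.2, 0.6, 2.9], "slide": [-97, 87, -12], "jaw": 55},
    {"dr": [-2.2, 0.6, 2.9], "slide": [-97, 87, -12], "jaw": 55},
    {"dr": [-2.2, 0.6, 2.9], "slide": [-97, 87, -12], "jaw": 55}
  ]
}}

```text
clock: 36.9
position: [670.7, 135.7, 148.8]
ee_rot: [0.705, 0.296, 0.594, -0.249]
contact_force: [0.5, 0.4, -2.0]
gripper_width: 61.7
grasp_force: 66.2
```

```bash
python3 - <<'E'
from bp import *
s=arm.read_state();print(s["position"],s["gripper_width"],s["contact_force"])
T=np.array([648,16,37+72.])+105*d(84.9)
plan([stand(T+[0,0,5],45),stand(T,45)])
im,_=pic("wrist","w10.png");t,_=pic("top","t10.png");sd=optics.get_image("side")
A=cv2.resize(im,(480,300));B=cv2.resize(t[110:190,215:375],(320,160));C=cv2.resize(sd[100:240,250:400],(320,300))
o=np.zeros((460,800,3),np.uint8);o[:300,:480]=A;o[300:,:320]=B;o[:300,480:]=C;cv2.imwrite("pics/m10.png",o)
E
```

```text
[670.7  135.66 148.8 ] 61.66002958878017 [ 0.46  0.38 -2.04]
slide [-37.8, 1.2, 5.1] dr [-0.07, -0.02, 0.01] len 38 ang 1
slide [-4.9, 0.0, 0.9] dr [0.0, 0.0, 0.0] len 5 ang 0
```

View pics/m10.png

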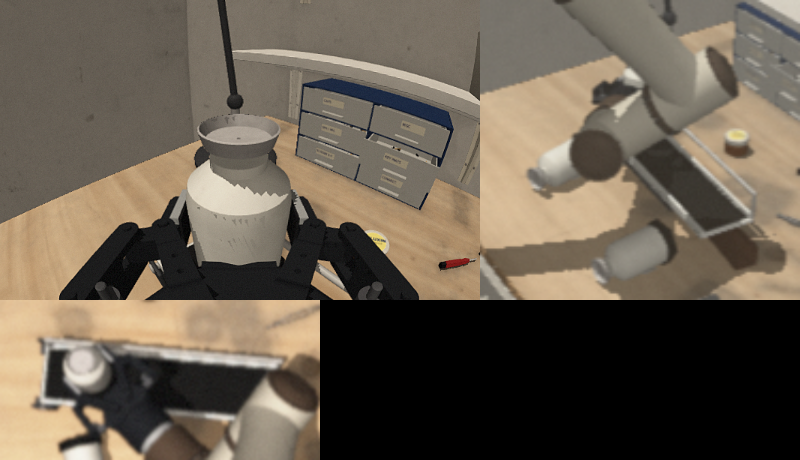

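Montage: the bottle is upright, cap up, held over the hinged half of the lane. The wedge is still under the free end.

>>> {"op": "step_arm", "data": {
  "motion": [
    {"dr": [0, 0, 0], "slide": [-10, 0, 1], "jaw": 55},
    {"dr": [0, 0, 0], "slide": [-20, 1, 3], "jaw": 55},
    {"dr": [0, 0, 0], "slide": [-30, 1, 4], "jaw": 55},
    {"dr": [0, 0, 0], "slide": [-36, 1, 5], "jaw": 55},
    {"dr": [0, 0, 0], "slide": [-38, 1, 5], "jaw": 55},
    {"dr": [0, 0, 0], "slide": [-38, 1, 5], "jaw": 55},
    {"dr": [0, 0, 0], "slide": [-38, 1, 5], "jaw": 55},
    {"dr": [0, 0, 0], "slide": [-38, 1, 5], "jaw": 55}
  ]
}}

```text
clock: 38.05
position: [670.5, 133.3, 110.2]
ee_rot: [0.706, 0.296, 0.594, -0.249]
contact_force: [-0.5, 0.0, -1.8]
gripper_width: 61.2
grasp_force: 66.2
```

>>> {"op": "step_arm", "data": {
  "motion": [
    {"dr": [0, 0, 0], "slide": [-1, 0, 0], "jaw": 55},
    {"dr": [0, 0, 0], "slide": [-1, 0, 0], "jaw": 55},
    {"dr": [0, 0, 0], "slide": [-2, 0, 0], "jaw": 55},
    {"dr": [0, 0, 0], "slide": [-2, 0, 0], "jaw": 55},
    {"dr": [0, 0, 0], "slide": [-3, 0, 0.5], "jaw": 55},
    {"dr": [0, 0, 0], "slide": [-3, 0, 0.5], "jaw": 55},
    {"dr": [0, 0, 0], "slide": [-3, 0, 0.5], "jaw": 55},
    {"dr": [0, 0, 0], "slide": [-3, 0, 0.5], "jaw": 55}
  ]
}}

```text
clock: 39.05
position: [670.4, 133.3, 106.6]
ee_rot: [0.706, 0.295, 0.593, -0.25]
contact_force: [0.1, -0.5, -1.5]
gripper_width: 61.4
grasp_force: 66.2
```

```bash
python3 - <<'E'
from bp import *
s=arm.read_state();print(s["position"],s["gripper_width"],s["contact_force"])
g=s["position"]-19*R.from_quat(s["ee_rot"]).as_matrix()[:,2];print("g",g, "lateral",(g-[648,16,0])@[np.cos(np.radians(-5.1)),np.sin(np.radians(-5.1)),0])
t=optics.get_image("top");cv2.imwrite("pics/t11.png",t)
hsv=cv2.cvtColor(t,cv2.COLOR_BGR2HSV);m=((hsv[...,2]>140)&(hsv[...,1]<45)).astype(np.uint8);m[:, :240]=0;m[:,285:]=0;m[:130]=0;m[170:]=0
n,l,st,c=cv2.connectedComponentsWithStats(m);print([(st[i],c[i],plane("top",[c[i]],150)) for i in range(1,n) if st[i,4]>60])
print(proj("top",np.array([g[0],g[1],165.])),proj("top",np.array([g[0],g[1],120.])))
E
```

```text
[670.38 133.28 106.65] 61.43708001005701 [ 0.13 -0.53 -1.51]
g [657.26 119.92 109.9 ] lateral -0.011210099745026675
[(array([240, 130,  45,  28, 506], dtype=int32), array([259.68, 140.45]), array([[667.73, 117.44, 150.  ]]))]
(np.float64(258.16883627302286), np.float64(143.0403764564347)) (np.float64(260.0852881194856), np.float64(145.32232831971453))
```

>>> {"op": "step_arm", "data": {
  "motion": [
    {"dr": [0, 0, 0], "slide": [-0.5, 0, 0], "jaw": 55},
    {"dr": [0, 0, 0], "slide": [-1, 0, 0], "jaw": 55},
    {"dr": [0, 0, 0], "slide": [-1, 0, 0], "jaw": 55},
    {"dr": [0, 0, 0], "slide": [-1.5, 0, 0], "jaw": 55},
    {"dr": [0, 0, 0], "slide": [-1.5, 0, 0], "jaw": 55},
    {"dr": [0, 0, 0], "slide": [-1.5, 0, 0], "jaw": 55},
    {"dr": [0, 0, 0], "slide": [-1.5, 0, 0], "jaw": 55},
    {"dr": [0, 0, 0], "slide": [-1.5, 0, 0], "jaw": 55}
  ]
}}

```text
clock: 40.1
position: [670.2, 133.1, 105.2]
ee_rot: [0.706, 0.295, 0.593, -0.25]
contact_force: [0.1, -0.0, -1.6]
gripper_width: 61.6
grasp_force: 66.2
```

>>> {"op": "step_arm", "data": {
  "motion": [
    {"dr": [0, 0, 0], "slide": [-0.5, 0, 0], "jaw": 55},
    {"dr": [0, 0, 0], "slide": [-1, 0, 0], "jaw": 55},
    {"dr": [0, 0, 0], "slide": [-1.5, 0, 0.3], "jaw": 55},
    {"dr": [0, 0, 0], "slide": [-2, 0, 0.3], "jaw": 55},
    {"dr": [0, 0, 0], "slide": [-2, 0, 0.3], "jaw": 55},
    {"dr": [0, 0, 0], "slide": [-2, 0, 0.3], "jaw": 55},
    {"dr": [0, 0, 0], "slide": [-2, 0, 0.3], "jaw": 55},
    {"dr": [0, 0, 0], "slide": [-2, 0, 0.3], "jaw": 55}
  ]
}}

```text
clock: 41.1
position: [670.3, 133.2, 105.1]
ee_rot: [0.704, 0.296, 0.595, -0.25]
contact_force: [-3.8, -3.0, 5.5]
gripper_width: 61.1
grasp_force: 66.7
```

>>> {"op": "step_arm", "data": {
  "motion": [
    {"dr": [0, 0, 0], "slide": [1, 0, 0], "jaw": 64},
    {"dr": [0, 0, 0], "slide": [1, 0, 0], "jaw": 70},
    {"dr": [0, 0, 0], "slide": [1, 0, 0], "jaw": 80},
    {"dr": [0, 0, 0], "slide": [1, 0, 0], "jaw": 83},
    {"dr": [0, 0, 0], "slide": [1, 0, -15], "jaw": 83},
    {"dr": [0, 0, 0], "slide": [1, 0, -50], "jaw": 83},
    {"dr": [0, 0, 0], "slide": [1, 0, -90], "jaw": 83},
    {"dr": [0, 0, 0], "slide": [1, 0, -130], "jaw": 83}
  ]
}}

```text
clock: 42.1
position: [578.9, 40.7, 126.6]
ee_rot: [0.706, 0.295, 0.593, -0.25]
contact_force: [1.5, -0.2, 0.2]
gripper_width: 82.9
grasp_force: 0.0
```

```bash
python3 - <<'E'
from bp import *
t=optics.get_image("top");cv2.imwrite("pics/t12.png",t);sd=optics.get_image("side")
hsv=cv2.cvtColor(t,cv2.COLOR_BGR2HSV);m=((hsv[...,2]>140)&(hsv[...,1]<45)).astype(np.uint8);m[:125]=0;m[240:]=0;m[:,:170]=0;m[:,370:]=0
n,l,st,c=cv2.connectedComponentsWithStats(m);[print(st[i],c[i],cv2.minAreaRect(np.argwhere(l==i)[:,::-1].astype(np.float32))[2],plane("top",[c[i]],45)) for i in range(1,n) if st[i,4]>100]
s=arm.read_state();j0=s["joints"];print(s["position"],j0)
b=d(13);g=np.array([500.8,135.9,32])-10*b
jl=near(*lying(g,13),np.array([.6,.43,-.7,.26,-.3,-2.23]));jp=near(*lying(g,13,110),jl);print(jl,jp)
v=(j0+jp)/2;v[1]-=.25
path([j0,v,jp])
E
```

```text
[ 235  129  121   43 1252] [285.99 145.2 ] 5.1281914710998535 [[670.01  44.02  45.  ]]
[247 182  21  30 475] [257.57 195.96] 77.00537872314453 [[500.84 135.54  45.  ]]
[339 194  13  20 174] [345.09 202.16] 82.87498474121094 [[ 482.96 -152.97   45.  ]]
[578.49  39.19 126.78] [-0.49  0.62 -0.41 -1.73 -1.27 -2.11]
[ 0.61  0.42 -0.75  0.26 -0.25 -2.2 ] [ 0.64  0.2  -0.63  0.13 -0.58 -2.08]
rows 17 end joints [ 0.64  0.2  -0.63  0.13 -0.58 -2.08]
[[ 565   26  130   58  186  480 -256  259  372 -169  178]
 [ 468   94  154   86  206  473 -141  372  354 -133  266]
 [ 397   98  153   98  195  439  -40  440  341 -108  332]
 [ 371   72  132   94  162  413   45  450  357  -79  366]
 [ 391   55  122  100  139  387  123  436  390  -30  388]
 [ 440   80  132  124  137  349  193  418  417   49  408]]
call [{'dr': [0.8, -0.5, -0.8], 'slide': [9, -47, -3]}, {'dr': [1.6, -1.0, -1.7], 'slide': [14, -88, -12]}, {'dr': [2.4, -1.4, -2.6], 'slide': [15, -122, -25]}, {'dr': [3.1, -1.9, -3.5], 'slide': [13, -148, -41]}, {'dr': [3.7, -2.3, -4.4], 'slide': [8, -167, -58]}, {'dr': [4.3, -2.7, -5.3], 'slide': [1, -178, -74]}, {'dr': [5.0, -3.1, -6.2], 'slide': [-8, -183, -90]}, {'dr': [5.6, -3.5, -7.0], 'slide': [-18, -182, -102]}]
call [{'dr': [0.7, -0.4, -0.8], 'slide': [-10, -12, 1]}, {'dr': [1.3, -0.7, -1.7], 'slide': [-22, -17, 0]}, {'dr': [1.8, -1.0, -2.6], 'slide': [-32, -16, -1]}, {'dr': [2.4, -1.3, -3.6], 'slide': [-42, -9, -1]}, {'dr': [2.8, -1.6, -4.6], 'slide': [-49, 4, 0]}, {'dr': [3.2, -1.8, -5.7], 'slide': [-52, 23, 3]}, {'dr': [3.6, -2.0, -6.8], 'slide': [-50, 45, 10]}, {'dr': [3.9, -2.2, -7.9], 'slide': [-44, 69, 20]}]
call [{'dr': [0.3, -0.3, -1.1], 'slide': [-18, 27, 0]}]
```

>>> {"op": "step_arm", "data": {
  "motion": [
    {"dr": [0.8, -0.5, -0.8], "slide": [9, -47, -3], "jaw": 85},
    {"dr": [1.6, -1.0, -1.7], "slide": [14, -88, -12], "jaw": 85},
    {"dr": [2.4, -1.4, -2.6], "slide": [15, -122, -25], "jaw": 85},
    {"dr": [3.1, -1.9, -3.5], "slide": [13, -148, -41], "jaw": 85},
    {"dr": [3.7, -2.3, -4.4], "slide": [8, -167, -58], "jaw": 85},
    {"dr": [4.3, -2.7, -5.3], "slide": [1, -178, -74], "jaw": 85},
    {"dr": [5.0, -3.1, -6.2], "slide": [-8, -183, -90], "jaw": 85},
    {"dr": [5.6, -3.5, -7.0], "slide": [-18, -182, -102], "jaw": 85}
  ]
}}

```text
clock: 43.2
position: [377.5, 95.2, 126.7]
ee_rot: [0.461, 0.824, 0.31, -0.114]
contact_force: [-0.4, 0.8, 0.3]
gripper_width: 84.8
grasp_force: 0.0
```

>>> {"op": "step_arm", "data": {
  "motion": [
    {"dr": [0.7, -0.4, -0.8], "slide": [-10, -12, 1], "jaw": 85},
    {"dr": [1.3, -0.7, -1.7], "slide": [-22, -17, 0], "jaw": 85},
    {"dr": [1.8, -1.0, -2.6], "slide": [-32, -16, -1], "jaw": 85},
    {"dr": [2.4, -1.3, -3.6], "slide": [-42, -9, -1], "jaw": 85},
    {"dr": [2.8, -1.6, -4.6], "slide": [-49, 4, 0], "jaw": 85},
    {"dr": [3.2, -1.8, -5.7], "slide": [-52, 23, 3], "jaw": 85},
    {"dr": [3.6, -2.0, -6.8], "slide": [-50, 45, 10], "jaw": 85},
    {"dr": [3.9, -2.2, -7.9], "slide": [-44, 69, 20], "jaw": 85}
  ]
}}

```text
clock: 44.2
position: [461.7, 104.2, 117.8]
ee_rot: [-0.038, 0.996, 0.033, 0.068]
contact_force: [1.4, -0.8, 0.9]
gripper_width: 84.9
grasp_force: 0.0
```

```bash
python3 - <<'E'
from bp import *
s=arm.read_state();print(s["position"],s["joints"])
b=d(13);g=np.array([500.8,135.9,32])-10*b
plan([lying(g,13,110)])
E
```

```text
[461.73 104.19 117.83] [ 0.57  0.19 -0.62  0.02 -0.61 -2.09]
slide [-16.1, 24.9, -0.0] dr [0.27, -0.22, -1.1] len 30 ang 9
```

Now align, then measure the bottle in the wrist view by mask.

>>> {"op": "step_arm", "data": {
  "motion": [
    {"dr": [0.3, -0.2, -1.1], "slide": [-16, 25, 0], "jaw": 85},
    {"dr": [0.3, -0.2, -1.1], "slide": [-16, 25, 0], "jaw": 85},
    {"dr": [0.3, -0.2, -1.1], "slide": [-16, 25, 0], "jaw": 85},
    {"dr": [0.3, -0.2, -1.1], "slide": [-16, 25, 0], "jaw": 85},
    {"dr": [0.3, -0.2, -1.1], "slide": [-16, 25, 0], "jaw": 85},
    {"dr": [0.3, -0.2, -1.1], "slide": [-16, 25, 0], "jaw": 85},
    {"dr": [0.3, -0.2, -1.1], "slide": [-16, 25, 0], "jaw": 85},
    {"dr": [0.3, -0.2, -1.1], "slide": [-16, 25, 0], "jaw": 85}
  ]
}}

```text
clock: 45.2
position: [475.4, 129.5, 121.4]
ee_rot: [-0.11, 0.99, 0.009, 0.084]
contact_force: [-0.1, 0.2, 0.2]
gripper_width: 85.2
grasp_force: 0.0
```

```bash
cat >> bp.py <<'E'
def wb(yb,f):
    im,s=pic("wrist",f);hsv=cv2.cvtColor(im,cv2.COLOR_BGR2HSV)
    m=((hsv[...,2]>85)&(hsv[...,1]<50)).astype(np.uint8);m[:,:225]=0;m[:,415:]=0;m[300:]=0
    n,l,st,c=cv2.connectedComponentsWithStats(m);i=1+np.argmax(st[1:,4]);print(st[i],c[i],s["position"])
    for r in range(150,300,10):
        q=np.nonzero(l[r]==i)[0]
        if len(q): print(r,q[0],q[-1],end="; ")
    h=m*0;h[l==i]=1;bot=np.nonzero(h[:,int(c[i][0])])[0].max()
    q=plane("wrist",[[c[i][0],bot]],64,s)[0];q2=plane("wrist",[c[i]],45,s)[0];base=q+18*d(yb);base[2]=32;g=base-72*d(yb)
    print("\nbot",bot,"centroid@45",q2,"base",base,"g",g);return g
E
python3 - <<'E'
from bp import *
g=wb(13,"w13.png");plan([lying(g,13)])
plan([lying(np.array([500.8,135.9,32])-10*d(13),13)])
E
```

```text
[ 279  156   80  129 8339] [319.01 221.86] [475.42 129.54 121.42]
160 298 336; 170 293 345; 180 281 354; 190 280 355; 200 280 356; 210 281 356; 220 281 355; 230 282 356; 240 284 356; 250 284 356; 260 285 355; 270 287 353; 280 300 338; 
bot 284 centroid@45 [496.11 134.96  45.  ] base [560.25 149.55  32.  ] g [490.09 133.36  32.  ]
slide [0.1, 0.7, 109.7] dr [-0.02, -0.03, -0.04] len 110 ang 0
slide [-0.9, 0.8, 109.9] dr [-0.02, -0.03, -0.04] len 110 ang 0
```

>>> {"op": "step_arm", "data": {
  "motion": [
    {"dr": [0, 0, 0], "slide": [0, 1, 25], "jaw": 85},
    {"dr": [0, 0, 0], "slide": [0, 1, 50], "jaw": 85},
    {"dr": [0, 0, 0], "slide": [0, 1, 75], "jaw": 85},
    {"dr": [0, 0, 0], "slide": [0, 1, 95], "jaw": 85},
    {"dr": [0, 0, 0], "slide": [0, 1, 108], "jaw": 85},
    {"dr": [0, 0, 0], "slide": [0, 1, 109], "jaw": 85},
    {"dr": [0, 0, 0], "slide": [0, 1, 109], "jaw": 85},
    {"dr": [0, 0, 0], "slide": [0, 1, 109], "jaw": 85}
  ]
}}

```text
clock: 46.25
position: [493.7, 134.8, 14.7]
ee_rot: [-0.11, 0.99, 0.009, 0.085]
contact_force: [-0.3, 0.4, 0.2]
gripper_width: 85.3
grasp_force: 0.0
```

>>> {"op": "step_arm", "data": {
  "motion": [
    {"dr": [0, 0, 0], "slide": [0, 0, 0], "jaw": 55},
    {"dr": [0, 0, 0], "slide": [0, 0, 0], "jaw": 55},
    {"dr": [0, 0, 0], "slide": [0, 0, 0], "jaw": 55},
    {"dr": [0, 0, 0], "slide": [0, 0, 0], "jaw": 55},
    {"dr": [0, 0, 0], "slide": [0, 0, 0], "jaw": 55},
    {"dr": [0, 0, 0], "slide": [0, 0, 0], "jaw": 55},
    {"dr": [0, 0, 0], "slide": [0, 0, 0], "jaw": 55},
    {"dr": [0, 0, 0], "slide": [0, 0, 0], "jaw": 55}
  ]
}}

```text
clock: 47.25
position: [493.4, 134.6, 15.0]
ee_rot: [-0.11, 0.99, 0.009, 0.085]
contact_force: [-2.8, 1.7, 7.6]
gripper_width: 61.5
grasp_force: 63.5
```

```bash
python3 - <<'E'
from bp import *
s=arm.read_state();j0=s["joints"];print(s["position"],j0,s["gripper_width"])
Q=R.from_quat(s["ee_rot"]);p=s["position"]+[0,0,150];plan([(p,Q)])
jl=near(p,Q,j0)
T=np.array([648,16,37+72.])
js=near(*stand(T+[0,0,40],45),np.array([-.38,.65,-.2,-1.8,-1.2,-2.2]));v=(jl+js)/2;v[1]-=.32;v[2]+=.05
print(js);path([jl,v,js])
E
```

```text
[493.43 134.63  15.01] [ 0.61  0.41 -0.74  0.26 -0.27 -2.21] 61.46581573672501
slide [-25.6, -0.2, -147.8] dr [0.0, 0.0, 0.0] len 150 ang 0
[-0.43  0.62 -0.23 -1.73 -1.2  -2.29]
rows 18 end joints [-0.43  0.62 -0.23 -1.73 -1.2  -2.29]
[[ 490  134  184  183  184  342  247  446  444  124  458]
 [ 470   97  205  199  209  378  182  501  431   34  473]
 [ 457   92  219  201  233  409  115  536  413  -29  466]
 [ 463  102  243  209  269  430   43  557  395  -71  450]
 [ 499  109  252  201  292  468  -36  537  401 -101  407]
 [ 569   87  220  154  272  525 -135  449  431 -135  319]
 [ 648   16  149   77  205  552 -251  301  454 -178  197]]
call [{'dr': [-0.4, 0.0, 1.1], 'slide': [8, -13, -11]}, {'dr': [-0.9, 0.1, 2.1], 'slide': [16, -22, -19]}, {'dr': [-1.4, 0.2, 3.1], 'slide': [24, -28, -26]}, {'dr': [-1.9, 0.3, 4.0], 'slide': [29, -30, -32]}, {'dr': [-2.4, 0.4, 4.9], 'slide': [32, -29, -37]}, {'dr': [-3.0, 0.5, 5.8], 'slide': [33, -26, -43]}, {'dr': [-3.6, 0.7, 6.6], 'slide': [31, -22, -50]}, {'dr': [-4.2, 0.8, 7.4], 'slide': [26, -18, -58]}]
call [{'dr': [-0.6, 0.2, 0.8], 'slide': [3, 12, -5]}, {'dr': [-1.2, 0.5, 1.6], 'slide': [2, 25, -8]}, {'dr': [-1.7, 0.8, 2.4], 'slide': [-4, 37, -7]}, {'dr': [-2.2, 1.1, 3.2], 'slide': [-16, 49, -2]}, {'dr': [-2.7, 1.5, 4.2], 'slide': [-34, 58, 5]}, {'dr': [-3.2, 1.8, 5.1], 'slide': [-59, 66, 13]}, {'dr': [-3.7, 2.2, 6.1], 'slide': [-90, 70, 23]}, {'dr': [-4.3, 2.6, 7.1], 'slide': [-126, 69, 33]}]
call [{'dr': [-0.6, 0.3, 1.0], 'slide': [-31, 30, 3]}, {'dr': [-1.3, 0.7, 2.1], 'slide': [-69, 61, 2]}]
```

>>> {"op": "step_arm", "data": {
  "motion": [
    {"dr": [0, 0, 0], "slide": [-3, 0, -20], "jaw": 55},
    {"dr": [0, 0, 0], "slide": [-8, 0, -50], "jaw": 55},
    {"dr": [0, 0, 0], "slide": [-14, 0, -85], "jaw": 55},
    {"dr": [0, 0, 0], "slide": [-20, 0, -120], "jaw": 55},
    {"dr": [0, 0, 0], "slide": [-26, 0, -148], "jaw": 55},
    {"dr": [0, 0, 0], "slide": [-26, 0, -148], "jaw": 55},
    {"dr": [0, 0, 0], "slide": [-26, 0, -148], "jaw": 55},
    {"dr": [0, 0, 0], "slide": [-26, 0, -148], "jaw": 55}
  ]
}}

```text
clock: 48.25
position: [492.6, 134.1, 162.3]
ee_rot: [-0.11, 0.99, 0.008, 0.083]
contact_force: [1.4, -0.0, -3.4]
gripper_width: 61.2
grasp_force: 66.5
```

>>> {"op": "step_arm", "data": {
  "motion": [
    {"dr": [-0.4, 0.0, 1.1], "slide": [8, -13, -11], "jaw": 55},
    {"dr": [-0.9, 0.1, 2.1], "slide": [16, -22, -19], "jaw": 55},
    {"dr": [-1.4, 0.2, 3.1], "slide": [24, -28, -26], "jaw": 55},
    {"dr": [-1.9, 0.3, 4.0], "slide": [29, -30, -32], "jaw": 55},
    {"dr": [-2.4, 0.4, 4.9], "slide": [32, -29, -37], "jaw": 55},
    {"dr": [-3.0, 0.5, 5.8], "slide": [33, -26, -43], "jaw": 55},
    {"dr": [-3.6, 0.7, 6.6], "slide": [31, -22, -50], "jaw": 55},
    {"dr": [-4.2, 0.8, 7.4], "slide": [26, -18, -58], "jaw": 55}
  ]
}}

```text
clock: 49.25
position: [462.8, 109.2, 215.8]
ee_rot: [0.369, 0.874, 0.316, -0.018]
contact_force: [-0.2, -0.0, -2.4]
gripper_width: 61.1
grasp_force: 66.4
```

>>> {"op": "step_arm", "data": {
  "motion": [
    {"dr": [-0.6, 0.2, 0.8], "slide": [3, 12, -5], "jaw": 55},
    {"dr": [-1.2, 0.5, 1.6], "slide": [2, 25, -8], "jaw": 55},
    {"dr": [-1.7, 0.8, 2.4], "slide": [-4, 37, -7], "jaw": 55},
    {"dr": [-2.2, 1.1, 3.2], "slide": [-16, 49, -2], "jaw": 55},
    {"dr": [-2.7, 1.5, 4.2], "slide": [-34, 58, 5], "jaw": 55},
    {"dr": [-3.2, 1.8, 5.1], "slide": [-59, 66, 13], "jaw": 55},
    {"dr": [-3.7, 2.2, 6.1], "slide": [-90, 70, 23], "jaw": 55},
    {"dr": [-4.3, 2.6, 7.1], "slide": [-126, 69, 33], "jaw": 55}
  ]
}}

```text
clock: 50.25
position: [607.7, 84.4, 193.0]
ee_rot: [0.661, 0.454, 0.56, -0.207]
contact_force: [1.0, 0.3, -2.1]
gripper_width: 61.4
grasp_force: 66.6
```

```bash
python3 - <<'E'
from bp import *
s=arm.read_state();print(s["position"],s["joints"],s["gripper_width"])
T=np.array([648,16,37+72.])
plan([stand(T+[0,0,40],45)])
E
```

```text
[607.68  84.36 192.97] [-0.31  0.45 -0.24 -1.53 -1.15 -2.26] 61.41466318251771
slide [-66.3, 61.2, 0.0] dr [-1.28, 0.68, 2.04] len 90 ang 20
```

>>> {"op": "step_arm", "data": {
  "motion": [
    {"dr": [-0.6, 0.3, 1.0], "slide": [-31, 30, 1], "jaw": 55},
    {"dr": [-1.3, 0.7, 2.0], "slide": [-66, 61, 0], "jaw": 55},
    {"dr": [-1.3, 0.7, 2.0], "slide": [-66, 61, 0], "jaw": 55},
    {"dr": [-1.3, 0.7, 2.0], "slide": [-66, 61, 0], "jaw": 55},
    {"dr": [-1.3, 0.7, 2.0], "slide": [-66, 61, 0], "jaw": 55},
    {"dr": [-1.3, 0.7, 2.0], "slide": [-66, 61, 0], "jaw": 55},
    {"dr": [-1.3, 0.7, 2.0], "slide": [-66, 61, 0], "jaw": 55},
    {"dr": [-1.3, 0.7, 2.0], "slide": [-66, 61, 0], "jaw": 55}
  ]
}}

```text
clock: 51.25
position: [660.5, 30.7, 148.9]
ee_rot: [0.704, 0.297, 0.597, -0.244]
contact_force: [-0.2, 0.1, -2.6]
gripper_width: 61.4
grasp_force: 66.7
```

```bash
python3 - <<'E'
from bp import *
s=arm.read_state();print(s["position"],s["contact_force"],s["gripper_width"])
im,_=pic("wrist","w14.png")
T=np.array([648,16,37+72.])
plan([stand(T+[0,0,3],45)])
E
```

```text
[660.52  30.74 148.92] [-0.23  0.15 -2.63] 61.39333486207001
slide [-39.6, 1.1, 6.2] dr [-0.01, -0.04, 0.08] len 40 ang 1
```

>>> {"op": "step_arm", "data": {
  "motion": [
    {"dr": [0, 0, 0], "slide": [-10, 0, 1], "jaw": 55},
    {"dr": [0, 0, 0], "slide": [-20, 1, 3], "jaw": 55},
    {"dr": [0, 0, 0], "slide": [-30, 1, 5], "jaw": 55},
    {"dr": [0, 0, 0], "slide": [-36, 1, 6], "jaw": 55},
    {"dr": [0, 0, 0], "slide": [-39, 1, 6], "jaw": 55},
    {"dr": [0, 0, 0], "slide": [-40, 1, 6], "jaw": 55},
    {"dr": [0, 0, 0], "slide": [-40, 1, 6], "jaw": 55},
    {"dr": [0, 0, 0], "slide": [-40, 1, 6], "jaw": 55}
  ]
}}

```text
clock: 52.3
position: [661.1, 28.9, 108.3]
ee_rot: [0.704, 0.297, 0.597, -0.244]
contact_force: [0.2, 0.4, -3.1]
gripper_width: 61.4
grasp_force: 66.7
```

>>> {"op": "step_arm", "data": {
  "motion": [
    {"dr": [0, 0, 0], "slide": [-0.5, 0, 0], "jaw": 55},
    {"dr": [0, 0, 0], "slide": [-1, 0, 0], "jaw": 55},
    {"dr": [0, 0, 0], "slide": [-1.5, 0, 0.3], "jaw": 55},
    {"dr": [0, 0, 0], "slide": [-2, 0, 0.3], "jaw": 55},
    {"dr": [0, 0, 0], "slide": [-2, 0, 0.3], "jaw": 55},
    {"dr": [0, 0, 0], "slide": [-2, 0, 0.3], "jaw": 55},
    {"dr": [0, 0, 0], "slide": [-2, 0, 0.3], "jaw": 55},
    {"dr": [0, 0, 0], "slide": [-2, 0, 0.3], "jaw": 55}
  ]
}}

```text
clock: 53.3
position: [661.0, 28.9, 105.9]
ee_rot: [0.704, 0.296, 0.597, -0.244]
contact_force: [-0.1, -0.1, -2.2]
gripper_width: 61.1
grasp_force: 66.7
```

```bash
python3 - <<'E'
from bp import *
s=arm.read_state();print(s["position"],s["contact_force"],s["gripper_width"])
for f in("w10","w14"):
    im=cv2.imread(f"pics/{f}.png");hsv=cv2.cvtColor(im,cv2.COLOR_BGR2HSV);m=((hsv[...,2]>110)&(hsv[...,1]<60)).astype(np.uint8)
    m[:,:240]=0;m[:,400:]=0
    for r in(170,200,240,270,300,330): q=np.nonzero(m[r])[0];print(f,r,q[0] if len(q) else None,q[-1] if len(q) else None,end=" | ")
    print()
E
```

```text
[660.98  28.89 105.86] [-0.09 -0.06 -2.22] 61.05935573551892
w10 170 258 373 | w10 200 397 399 | w10 240 251 370 | w10 270 240 399 | w10 300 256 377 | w10 330 262 372 | 
w14 170 262 399 | w14 200 385 399 | w14 240 240 370 | w14 270 240 399 | w14 300 255 377 | w14 330 263 373 |
```

Same hold as bottle 1. Down a little more.

>>> {"op": "step_arm", "data": {
  "motion": [
    {"dr": [0, 0, 0], "slide": [-0.5, 0, 0], "jaw": 55},
    {"dr": [0, 0, 0], "slide": [-1, 0, 0], "jaw": 55},
    {"dr": [0, 0, 0], "slide": [-1.5, 0, 0.3], "jaw": 55},
    {"dr": [0, 0, 0], "slide": [-2, 0, 0.3], "jaw": 55},
    {"dr": [0, 0, 0], "slide": [-2, 0, 0.3], "jaw": 55},
    {"dr": [0, 0, 0], "slide": [-2, 0, 0.3], "jaw": 55},
    {"dr": [0, 0, 0], "slide": [-2, 0, 0.3], "jaw": 55},
    {"dr": [0, 0, 0], "slide": [-2, 0, 0.3], "jaw": 55}
  ]
}}

```text
clock: 54.3
position: [661.2, 29.0, 105.8]
ee_rot: [0.703, 0.297, 0.598, -0.245]
contact_force: [-2.4, -2.2, 5.0]
gripper_width: 61.1
grasp_force: 67.2
```

>>> {"op": "step_arm", "data": {
  "motion": [
    {"dr": [0, 0, 0], "slide": [1, 0, 0], "jaw": 64},
    {"dr": [0, 0, 0], "slide": [1, 0, 0], "jaw": 70},
    {"dr": [0, 0, 0], "slide": [1, 0, 0], "jaw": 80},
    {"dr": [0, 0, 0], "slide": [1, 0, 0], "jaw": 83},
    {"dr": [0, 0, 0], "slide": [1, 0, -15], "jaw": 83},
    {"dr": [0, 0, 0], "slide": [1, 0, -50], "jaw": 83},
    {"dr": [0, 0, 0], "slide": [10, 0, -90], "jaw": 83},
    {"dr": [0, 0, 0], "slide": [30, 0, -130], "jaw": 83}
  ]
}}

```text
clock: 55.3
position: [572.0, -59.3, 154.8]
ee_rot: [0.705, 0.296, 0.596, -0.245]
contact_force: [0.0, -0.9, -0.1]
gripper_width: 83.2
grasp_force: 0.0
```

```bash
python3 - <<'E'
from bp import *
t=optics.get_image("top");cv2.imwrite("pics/t15.png",t);sd=optics.get_image("side");cv2.imwrite("pics/s15.png",sd)
hsv=cv2.cvtColor(sd,cv2.COLOR_BGR2HSV);m=((hsv[...,2]>95)&(hsv[...,1]<45)).astype(np.uint8);k=m*0;k[180:245,290:352]=m[180:245,290:352]
n,l,st,c=cv2.connectedComponentsWithStats(k);[print(st[i],c[i],plane("side",[c[i]],40)) for i in range(1,n) if st[i,4]>100]
s=arm.read_state();j0=s["joints"];print(s["position"],j0)
yb=5;b=d(yb);g=np.array([473,-149.7,32])-10*b
jl=near(*lying(g,yb),np.array([.02,.41,-.66,-.03,-.33,-1.49]));jp=near(*lying(g,yb,110),jl);print(jl,jp)
v=(j0+jp)/2;v[1]-=.3
path([j0,v,jp])
E
```

```text
[ 299  180   53   52 1105] [324.41 203.25] [[517.08 -94.83  40.  ]]
[336 180  16  19 210] [345.17 186.98] [[634.36 -52.56  40.  ]]
[572.4  -61.07 157.57] [-0.64  0.57 -0.31 -1.58 -1.34 -2.26]
[ 0.01  0.4  -0.68 -0.04 -0.32 -1.46] [ 0.01  0.18 -0.61 -0.02 -0.61 -1.47]
rows 17 end joints [ 0.01  0.18 -0.61 -0.02 -0.61 -1.47]
[[ 559  -74  161   89  217  463 -342  309  364 -268  207]
 [ 487  -38  200  136  249  437 -252  434  332 -240  314]
 [ 427  -44  209  164  244  399 -173  502  301 -220  385]
 [ 394  -78  187  161  207  387 -118  506  298 -212  412]
 [ 389 -119  166  156  174  388  -71  484  321 -203  423]
 [ 414 -148  154  154  155  391  -26  451  360 -181  425]]
call [{'dr': [0.5, -0.5, -1.1], 'slide': [14, -30, -8]}, {'dr': [0.9, -1.1, -2.1], 'slide': [24, -56, -19]}, {'dr': [1.3, -1.6, -3.2], 'slide': [30, -78, -33]}, {'dr': [1.7, -2.1, -4.2], 'slide': [33, -96, -49]}, {'dr': [2.1, -2.5, -5.2], 'slide': [32, -108, -66]}, {'dr': [2.6, -3.0, -6.2], 'slide': [27, -116, -83]}, {'dr': [3.1, -3.4, -7.1], 'slide': [20, -120, -99]}, {'dr': [3.6, -3.8, -7.9], 'slide': [8, -120, -115]}]
call [{'dr': [0.6, -0.2, -0.8], 'slide': [-11, -17, -2]}, {'dr': [1.1, -0.4, -1.7], 'slide': [-23, -31, -4]}, {'dr': [1.7, -0.6, -2.6], 'slide': [-36, -41, -8]}, {'dr': [2.2, -0.7, -3.6], 'slide': [-50, -47, -11]}, {'dr': [2.7, -0.8, -4.5], 'slide': [-64, -49, -12]}, {'dr': [3.2, -0.8, -5.5], 'slide': [-79, -48, -12]}, {'dr': [3.7, -0.8, -6.6], 'slide': [-92, -45, -9]}, {'dr': [4.2, -0.7, -7.6], 'slide': [-105, -39, -2]}]
call [{'dr': [0.4, 0.1, -1.1], 'slide': [-14, -1, 11]}]
```

>>> {"op": "step_arm", "data": {
  "motion": [
    {"dr": [0.5, -0.5, -1.1], "slide": [14, -30, -8], "jaw": 85},
    {"dr": [0.9, -1.1, -2.1], "slide": [24, -56, -19], "jaw": 85},
    {"dr": [1.3, -1.6, -3.2], "slide": [30, -78, -33], "jaw": 85},
    {"dr": [1.7, -2.1, -4.2], "slide": [33, -96, -49], "jaw": 85},
    {"dr": [2.1, -2.5, -5.2], "slide": [32, -108, -66], "jaw": 85},
    {"dr": [2.6, -3.0, -6.2], "slide": [27, -116, -83], "jaw": 85},
    {"dr": [3.1, -3.4, -7.1], "slide": [20, -120, -99], "jaw": 85},
    {"dr": [3.6, -3.8, -7.9], "slide": [8, -120, -115], "jaw": 85}
  ]
}}

```text
clock: 56.4
position: [408.7, -52.9, 181.4]
ee_rot: [0.492, 0.796, 0.352, 0.023]
contact_force: [-0.7, 1.2, -0.3]
gripper_width: 85.0
grasp_force: 0.0
```

>>> {"op": "step_arm", "data": {
  "motion": [
    {"dr": [0.6, -0.2, -0.8], "slide": [-11, -17, -2], "jaw": 85},
    {"dr": [1.1, -0.4, -1.7], "slide": [-23, -31, -4], "jaw": 85},
    {"dr": [1.7, -0.6, -2.6], "slide": [-36, -41, -8], "jaw": 85},
    {"dr": [2.2, -0.7, -3.6], "slide": [-50, -47, -11], "jaw": 85},
    {"dr": [2.7, -0.8, -4.5], "slide": [-64, -49, -12], "jaw": 85},
    {"dr": [3.2, -0.8, -5.5], "slide": [-79, -48, -12], "jaw": 85},
    {"dr": [3.7, -0.8, -6.6], "slide": [-92, -45, -9], "jaw": 85},
    {"dr": [4.2, -0.7, -7.6], "slide": [-105, -39, -2], "jaw": 85}
  ]
}}

```text
clock: 57.4
position: [432.0, -148.2, 126.7]
ee_rot: [0.03, 0.994, 0.037, 0.094]
contact_force: [0.8, -0.6, 0.3]
gripper_width: 85.0
grasp_force: 0.0
```

```bash
python3 - <<'E'
from bp import *
s=arm.read_state();print(s["position"],s["joints"])
g=wb(5,"w16.png")
plan([lying(g,5,110),lying(g,5)])
E
```

```text
[ 431.95 -148.15  126.68] [-0.03  0.15 -0.6  -0.12 -0.64 -1.51]
[ 267  159   83  130 7907] [308.14 225.53] [ 431.95 -148.15  126.68]
160 272 304; 170 278 319; 180 281 332; 190 272 340; 200 267 341; 210 268 344; 220 271 344; 230 272 345; 240 275 346; 250 277 347; 260 281 348; 270 283 347; 280 287 337; 
bot 286 centroid@45 [ 461.3  -151.26   45.  ] base [ 527.86 -154.15   32.  ] g [ 456.13 -160.43   32.  ]
slide [-7.0, -13.8, 4.8] dr [0.36, 0.12, -1.05] len 16 ang 9
slide [0.0, -0.0, 110.0] dr [0.0, 0.0, 0.0] len 110 ang 0
```

```bash
python3 - <<'E'
from bp import *
plan([lying([455.5,-151.5,32],5,110)])
E
```

```text
slide [-5.9, -4.9, 5.3] dr [0.36, 0.12, -1.05] len 9 ang 9
```

>>> {"op": "step_arm", "data": {
  "motion": [
    {"dr": [0.4, 0.1, -1.0], "slide": [-6, -5, 5], "jaw": 85},
    {"dr": [0.4, 0.1, -1.0], "slide": [-6, -5, 5], "jaw": 85},
    {"dr": [0.4, 0.1, -1.0], "slide": [-6, -5, 5], "jaw": 85},
    {"dr": [0.4, 0.1, -1.0], "slide": [-6, -5, 5], "jaw": 85},
    {"dr": [0.4, 0.1, -1.0], "slide": [-6, -5, 5], "jaw": 85},
    {"dr": [0.4, 0.1, -1.0], "slide": [-6, -5, 5], "jaw": 85},
    {"dr": [0.4, 0.1, -1.0], "slide": [-6, -5, 5], "jaw": 85},
    {"dr": [0.4, 0.1, -1.0], "slide": [-6, -5, 5], "jaw": 85}
  ]
}}

```text
clock: 58.45
position: [438.9, -153.1, 122.9]
ee_rot: [-0.035, 0.995, 0.003, 0.089]
contact_force: [0.4, -0.2, 0.5]
gripper_width: 85.3
grasp_force: 0.0
```

```bash
python3 - <<'E'
from bp import *
g=wb(5,"w17.png")
plan([lying(g,5)])
E
```

```text
[ 280  136   78  152 8993] [317.96 216.64] [ 438.91 -153.05  122.86]
150 293 341; 160 298 338; 170 298 339; 180 286 351; 190 281 356; 200 281 355; 210 281 356; 220 281 355; 230 281 355; 240 283 354; 250 284 353; 260 285 351; 270 286 352; 280 295 342; 
bot 287 centroid@45 [ 457.09 -151.77   45.  ] base [ 531.66 -146.22   32.  ] g [ 459.93 -152.49   32.  ]
slide [-4.5, -0.9, 112.1] dr [-0.02, 0.03, -0.12] len 112 ang 1
```

>>> {"op": "step_arm", "data": {
  "motion": [
    {"dr": [0, 0, 0], "slide": [-4, -1, 25], "jaw": 85},
    {"dr": [0, 0, 0], "slide": [-4, -1, 50], "jaw": 85},
    {"dr": [0, 0, 0], "slide": [-4, -1, 75], "jaw": 85},
    {"dr": [0, 0, 0], "slide": [-4, -1, 95], "jaw": 85},
    {"dr": [0, 0, 0], "slide": [-4, -1, 108], "jaw": 85},
    {"dr": [0, 0, 0], "slide": [-4, -1, 111], "jaw": 85},
    {"dr": [0, 0, 0], "slide": [-4, -1, 111], "jaw": 85},
    {"dr": [0, 0, 0], "slide": [-4, -1, 111], "jaw": 85}
  ]
}}

```text
clock: 59.5
position: [462.9, -152.3, 15.0]
ee_rot: [-0.035, 0.995, 0.003, 0.09]
contact_force: [0.4, 0.4, -0.7]
gripper_width: 84.9
grasp_force: 0.0
```

>>> {"op": "step_arm", "data": {
  "motion": [
    {"dr": [0, 0, 0], "slide": [0, 0, 0], "jaw": 55},
    {"dr": [0, 0, 0], "slide": [0, 0, 0], "jaw": 55},
    {"dr": [0, 0, 0], "slide": [0, 0, 0], "jaw": 55},
    {"dr": [0, 0, 0], "slide": [0, 0, 0], "jaw": 55},
    {"dr": [0, 0, 0], "slide": [0, 0, 0], "jaw": 55},
    {"dr": [0, 0, 0], "slide": [0, 0, 0], "jaw": 55},
    {"dr": [0, 0, 0], "slide": [0, 0, 0], "jaw": 55},
    {"dr": [0, 0, 0], "slide": [0, 0, 0], "jaw": 55}
  ]
}}

```text
clock: 60.5
position: [462.7, -152.3, 15.4]
ee_rot: [-0.035, 0.995, 0.003, 0.089]
contact_force: [-2.5, 0.1, 8.7]
gripper_width: 61.4
grasp_force: 63.2
```

```bash
python3 - <<'E'
from bp import *
s=arm.read_state();j0=s["joints"];print(s["position"],j0,s["gripper_width"])
Q=R.from_quat(s["ee_rot"]);p=s["position"]+[0,0,150];plan([(p,Q)])
jl=near(p,Q,j0)
T=np.array([648,16,37+72.])-105*d(84.9)
js=near(*stand(T+[0,0,40],45),np.array([-.55,.65,-.2,-1.7,-1.3,-2.2]));v=(jl+js)/2;v[1]-=.32;v[2]+=.05
print(js);path([jl,v,js])
E
```

```text
[ 462.65 -152.34   15.4 ] [ 0.01  0.39 -0.69 -0.04 -0.31 -1.47] 61.35033647319873
slide [-26.8, 0.1, -147.6] dr [0.0, 0.0, 0.0] len 150 ang 0
[-0.57  0.65 -0.14 -1.6  -1.3  -2.37]
rows 19 end joints [-0.57  0.65 -0.14 -1.6  -1.3  -2.37]
[[ 459 -153  184  184  184  410    4  460  410 -156  458]
 [ 451 -139  207  208  206  416  -35  509  382 -187  473]
 [ 455 -112  229  222  234  420  -74  546  363 -206  474]
 [ 473  -81  258  237  274  421 -115  573  352 -216  469]
 [ 505  -56  276  237  306  437 -164  571  362 -226  444]
 [ 560  -52  247  188  293  487 -236  500  401 -248  366]
 [ 621  -75  179  108  234  531 -321  366  438 -275  244]]
call [{'dr': [-0.4, -0.2, 1.0], 'slide': [2, 4, -9]}, {'dr': [-0.8, -0.3, 1.9], 'slide': [3, 10, -17]}, {'dr': [-1.2, -0.4, 2.8], 'slide': [2, 18, -24]}, {'dr': [-1.7, -0.4, 3.7], 'slide': [-1, 26, -31]}, {'dr': [-2.2, -0.5, 4.5], 'slide': [-5, 36, -38]}, {'dr': [-2.7, -0.5, 5.3], 'slide': [-11, 47, -45]}, {'dr': [-3.3, -0.5, 6.1], 'slide': [-18, 58, -53]}, {'dr': [-3.8, -0.4, 6.8], 'slide': [-27, 69, -62]}]
call [{'dr': [-0.5, 0.1, 0.7], 'slide': [4, 17, -2]}, {'dr': [-1.0, 0.3, 1.5], 'slide': [7, 36, -4]}, {'dr': [-1.5, 0.6, 2.2], 'slide': [7, 52, -1]}, {'dr': [-1.9, 0.9, 3.1], 'slide': [3, 65, 6]}, {'dr': [-2.3, 1.3, 3.9], 'slide': [-5, 76, 18]}, {'dr': [-2.6, 1.7, 4.8], 'slide': [-17, 84, 34]}, {'dr': [-2.9, 2.2, 5.8], 'slide': [-32, 88, 52]}, {'dr': [-3.2, 2.7, 6.8], 'slide': [-50, 89, 72]}]
call [{'dr': [-0.3, 0.4, 1.1], 'slide': [-25, 12, 15]}, {'dr': [-0.6, 0.8, 2.2], 'slide': [-54, 23, 28]}, {'dr': [-1.0, 1.2, 3.3], 'slide': [-88, 33, 40]}]
```

>>> {"op": "step_arm", "data": {
  "motion": [
    {"dr": [0, 0, 0], "slide": [-3, 0, -20], "jaw": 55},
    {"dr": [0, 0, 0], "slide": [-8, 0, -50], "jaw": 55},
    {"dr": [0, 0, 0], "slide": [-15, 0, -85], "jaw": 55},
    {"dr": [0, 0, 0], "slide": [-21, 0, -120], "jaw": 55},
    {"dr": [0, 0, 0], "slide": [-27, 0, -148], "jaw": 55},
    {"dr": [0, 0, 0], "slide": [-27, 0, -148], "jaw": 55},
    {"dr": [0, 0, 0], "slide": [-27, 0, -148], "jaw": 55},
    {"dr": [0, 0, 0], "slide": [-27, 0, -148], "jaw": 55}
  ]
}}

```text
clock: 61.5
position: [461.7, -152.3, 163.1]
ee_rot: [-0.035, 0.996, 0.004, 0.087]
contact_force: [0.5, 0.1, -2.1]
gripper_width: 61.3
grasp_force: 66.2
```

>>> {"op": "step_arm", "data": {
  "motion": [
    {"dr": [-0.4, -0.2, 1.0], "slide": [2, 4, -9], "jaw": 55},
    {"dr": [-0.8, -0.3, 1.9], "slide": [3, 10, -17], "jaw": 55},
    {"dr": [-1.2, -0.4, 2.8], "slide": [2, 18, -24], "jaw": 55},
    {"dr": [-1.7, -0.4, 3.7], "slide": [-1, 26, -31], "jaw": 55},
    {"dr": [-2.2, -0.5, 4.5], "slide": [-5, 36, -38], "jaw": 55},
    {"dr": [-2.7, -0.5, 5.3], "slide": [-11, 47, -45], "jaw": 55},
    {"dr": [-3.3, -0.5, 6.1], "slide": [-18, 58, -53], "jaw": 55},
    {"dr": [-3.8, -0.4, 6.8], "slide": [-27, 69, -62], "jaw": 55}
  ]
}}

```text
clock: 62.5
position: [473.0, -82.3, 229.4]
ee_rot: [0.399, 0.863, 0.296, 0.09]
contact_force: [-0.1, -0.4, -1.9]
gripper_width: 61.7
grasp_force: 66.2
```

>>> {"op": "step_arm", "data": {
  "motion": [
    {"dr": [-0.5, 0.1, 0.7], "slide": [4, 17, -2], "jaw": 55},
    {"dr": [-1.0, 0.3, 1.5], "slide": [7, 36, -4], "jaw": 55},
    {"dr": [-1.5, 0.6, 2.2], "slide": [7, 52, -1], "jaw": 55},
    {"dr": [-1.9, 0.9, 3.1], "slide": [3, 65, 6], "jaw": 55},
    {"dr": [-2.3, 1.3, 3.9], "slide": [-5, 76, 18], "jaw": 55},
    {"dr": [-2.6, 1.7, 4.8], "slide": [-17, 84, 34], "jaw": 55},
    {"dr": [-2.9, 2.2, 5.8], "slide": [-32, 88, 52], "jaw": 55},
    {"dr": [-3.2, 2.7, 6.8], "slide": [-50, 89, 72], "jaw": 55}
  ]
}}

```text
clock: 63.5
position: [592.0, -43.1, 218.7]
ee_rot: [0.655, 0.506, 0.546, -0.127]
contact_force: [0.4, 0.5, -2.3]
gripper_width: 60.9
grasp_force: 66.3
```

```bash
python3 - <<'E'
from bp import *
s=arm.read_state();print(s["position"],s["joints"],s["gripper_width"],s["contact_force"])
T=np.array([648,16,37+72.])-105*d(84.9)
plan([stand(T+[0,0,40],45)])
E
```

```text
[592.05 -43.12 218.68] [-0.48  0.39 -0.17 -1.34 -1.2  -2.24] 60.92926917153247 [ 0.35  0.47 -2.28]
slide [-85.0, 34.5, 39.1] dr [-1.0, 1.31, 3.26] len 100 ang 29
```

>>> {"op": "step_arm", "data": {
  "motion": [
    {"dr": [-0.3, 0.4, 1.1], "slide": [-25, 12, 15], "jaw": 55},
    {"dr": [-0.6, 0.8, 2.2], "slide": [-54, 23, 28], "jaw": 55},
    {"dr": [-1.0, 1.3, 3.3], "slide": [-85, 34, 39], "jaw": 55},
    {"dr": [-1.0, 1.3, 3.3], "slide": [-85, 34, 39], "jaw": 55},
    {"dr": [-1.0, 1.3, 3.3], "slide": [-85, 34, 39], "jaw": 55},
    {"dr": [-1.0, 1.3, 3.3], "slide": [-85, 34, 39], "jaw": 55},
    {"dr": [-1.0, 1.3, 3.3], "slide": [-85, 34, 39], "jaw": 55},
    {"dr": [-1.0, 1.3, 3.3], "slide": [-85, 34, 39], "jaw": 55}
  ]
}}

```text
clock: 64.5
position: [651.3, -74.5, 149.2]
ee_rot: [0.707, 0.295, 0.594, -0.245]
contact_force: [0.3, -0.0, -1.9]
gripper_width: 61.3
grasp_force: 66.4
```

```bash
python3 - <<'E'
from bp import *
s=arm.read_state();print(s["position"],s["contact_force"],s["gripper_width"])
T=np.array([648,16,37+72.])-105*d(84.9)
plan([stand(T+[0,0,3],45)])
im,_=pic("wrist","w18.png")
hsv=cv2.cvtColor(im,cv2.COLOR_BGR2HSV);m=((hsv[...,2]>110)&(hsv[...,1]<60)).astype(np.uint8);m[:,:240]=0;m[:,400:]=0
for r in(170,300,330): q=np.nonzero(m[r])[0];print(r,q[0],q[-1],end=" | ")
E
```

```text
[651.34 -74.54 149.25] [ 0.3  -0.03 -1.94] 61.260295458811335
slide [-40.0, 0.9, 6.9] dr [-0.01, 0.0, 0.02] len 41 ang 0
170 262 399 | 300 254 381 | 330 262 375 |
```

>>> {"op": "step_arm", "data": {
  "motion": [
    {"dr": [0, 0, 0], "slide": [-10, 0, 1], "jaw": 55},
    {"dr": [0, 0, 0], "slide": [-20, 1, 3], "jaw": 55},
    {"dr": [0, 0, 0], "slide": [-30, 1, 5], "jaw": 55},
    {"dr": [0, 0, 0], "slide": [-36, 1, 6], "jaw": 55},
    {"dr": [0, 0, 0], "slide": [-39, 1, 7], "jaw": 55},
    {"dr": [0, 0, 0], "slide": [-40, 1, 7], "jaw": 55},
    {"dr": [0, 0, 0], "slide": [-40, 1, 7], "jaw": 55},
    {"dr": [0, 0, 0], "slide": [-40, 1, 7], "jaw": 55}
  ]
}}

```text
clock: 65.55
position: [652.1, -75.7, 107.6]
ee_rot: [0.708, 0.294, 0.594, -0.246]
contact_force: [-0.2, 0.3, -1.9]
gripper_width: 61.4
grasp_force: 66.4
```

>>> {"op": "step_arm", "data": {
  "motion": [
    {"dr": [0, 0, 0], "slide": [-0.5, 0, 0], "jaw": 55},
    {"dr": [0, 0, 0], "slide": [-1, 0, 0], "jaw": 55},
    {"dr": [0, 0, 0], "slide": [-1.5, 0, 0.3], "jaw": 55},
    {"dr": [0, 0, 0], "slide": [-2, 0, 0.3], "jaw": 55},
    {"dr": [0, 0, 0], "slide": [-2, 0, 0.3], "jaw": 55},
    {"dr": [0, 0, 0], "slide": [-2, 0, 0.3], "jaw": 55},
    {"dr": [0, 0, 0], "slide": [-2, 0, 0.3], "jaw": 55},
    {"dr": [0, 0, 0], "slide": [-2, 0, 0.3], "jaw": 55}
  ]
}}

```text
clock: 66.55
position: [652.1, -75.6, 106.3]
ee_rot: [0.707, 0.294, 0.594, -0.246]
contact_force: [-1.1, -1.3, 5.7]
gripper_width: 61.2
grasp_force: 66.8
```

>>> {"op": "step_arm", "data": {
  "motion": [
    {"dr": [0, 0, 0], "slide": [-0.5, 0, 0], "jaw": 55},
    {"dr": [0, 0, 0], "slide": [-1, 0, 0], "jaw": 55},
    {"dr": [0, 0, 0], "slide": [-1, 0, 0.2], "jaw": 55},
    {"dr": [0, 0, 0], "slide": [-1, 0, 0.2], "jaw": 55},
    {"dr": [0, 0, 0], "slide": [-1, 0, 0.2], "jaw": 55},
    {"dr": [0, 0, 0], "slide": [-1, 0, 0.2], "jaw": 55},
    {"dr": [0, 0, 0], "slide": [-1, 0, 0.2], "jaw": 55},
    {"dr": [0, 0, 0], "slide": [-1, 0, 0.2], "jaw": 55}
  ]
}}

```text
clock: 67.55
position: [652.1, -75.5, 106.3]
ee_rot: [0.706, 0.294, 0.595, -0.247]
contact_force: [-3.1, -2.3, 7.5]
gripper_width: 61.3
grasp_force: 66.9
```

>>> {"op": "step_arm", "data": {
  "motion": [
    {"dr": [0, 0, 0], "slide": [1.5, 0, 0], "jaw": 64},
    {"dr": [0, 0, 0], "slide": [1.5, 0, 0], "jaw": 70},
    {"dr": [0, 0, 0], "slide": [1.5, 0, 0], "jaw": 80},
    {"dr": [0, 0, 0], "slide": [1.5, 0, 0], "jaw": 83},
    {"dr": [0, 0, 0], "slide": [1.5, 0, -15], "jaw": 83},
    {"dr": [0, 0, 0], "slide": [1.5, 0, -50], "jaw": 83},
    {"dr": [0, 0, 0], "slide": [10, 0, -90], "jaw": 83},
    {"dr": [0, 0, 0], "slide": [40, 0, -130], "jaw": 83}
  ]
}}

```text
clock: 68.55
position: [564.4, -162.5, 165.1]
ee_rot: [0.709, 0.292, 0.593, -0.247]
contact_force: [-0.6, -0.8, 0.7]
gripper_width: 83.1
grasp_force: 0.0
```

>>> {"op": "step_arm", "data": {
  "motion": [
    {"dr": [0, 0, 0], "slide": [40, 0, -40], "jaw": 83},
    {"dr": [0, 0, 0], "slide": [80, 0, -80], "jaw": 83},
    {"dr": [0, 0, 0], "slide": [120, 0, -120], "jaw": 83},
    {"dr": [0, 0, 0], "slide": [120, 0, -150], "jaw": 83},
    {"dr": [0, 0, 0], "slide": [120, 0, -150], "jaw": 83},
    {"dr": [0, 0, 0], "slide": [120, 0, -150], "jaw": 83},
    {"dr": [0, 0, 0], "slide": [120, 0, -150], "jaw": 83},
    {"dr": [0, 0, 0], "slide": [120, 0, -150], "jaw": 83}
  ]
}}

```text
clock: 69.55
position: [477.1, -250.4, 310.0]
ee_rot: [0.708, 0.293, 0.593, -0.247]
contact_force: [-0.1, 0.5, -0.8]
gripper_width: 83.1
grasp_force: 0.0
```

```bash
python3 - <<'E'
from bp import *
s=arm.read_state();print(s["position"],s["contact_force"])
im,_=pic("top","t20.png");sd,_=pic("side","s20.png");w,_=pic("wrist","w20.png")
for n,i in(("top",im),("side",sd)):
    hsv=cv2.cvtColor(i,cv2.COLOR_BGR2HSV)
    # sample whiteness along each bottle's predicted upright axis (lower body .. shoulder) and beside it
    for off in(105,0,-105):
        c=np.array([648,16,0])+off*d(84.9)
        print(n,off,[tuple(hsv[int(round(v)),int(round(u)),1:]) for u,v in(proj(n,c+[0,0,z]) for z in(65,90,115,140,160))])
    m=((hsv[...,2]>120)&(hsv[...,1]<45)).astype(np.uint8);x0,y0,x1,y1=(235,120,365,175) if n=="top" else(285,110,395,220)
    k=m*0;k[y0:y1,x0:x1]=m[y0:y1,x0:x1];k=cv2.morphologyEx(k,cv2.MORPH_OPEN,np.ones((7,7),np.uint8))
    q,l,st,c=cv2.connectedComponentsWithStats(k);[print(st[j],c[j]) for j in range(1,q)]
    for off in(105,0,-105):
        c=np.array([648,16,0])+off*d(84.9);print(" pred base->cap",np.round(proj(n,c+[0,0,40])),np.round(proj(n,c+[0,0,165])))
E
```

```text
[ 477.11 -250.38  309.99] [-0.12  0.49 -0.76]
top 105 [(np.uint8(24), np.uint8(191)), (np.uint8(18), np.uint8(224)), (np.uint8(17), np.uint8(228)), (np.uint8(18), np.uint8(221)), (np.uint8(21), np.uint8(223))]
top 0 [(np.uint8(19), np.uint8(224)), (np.uint8(17), np.uint8(229)), (np.uint8(13), np.uint8(230)), (np.uint8(16), np.uint8(229)), (np.uint8(18), np.uint8(228))]
top -105 [(np.uint8(19), np.uint8(225)), (np.uint8(16), np.uint8(229)), (np.uint8(15), np.uint8(231)), (np.uint8(17), np.uint8(229)), (np.uint8(17), np.uint8(230))]
[251 131  19  25 361] [259.79 143.98]
[284 134  19  25 376] [292.9  146.59]
[317 137  19  25 383] [325.97 149.8 ]
 pred base->cap [263. 149.] [258. 143.]
 pred base->cap [294. 152.] [292. 146.]
 pred base->cap [326. 155.] [327. 150.]
side 105 [(np.uint8(13), np.uint8(134)), (np.uint8(33), np.uint8(108)), (np.uint8(35), np.uint8(125)), (np.uint8(35), np.uint8(153)), (np.uint8(35), np.uint8(173))]
side 0 [(np.uint8(39), np.uint8(156)), (np.uint8(35), np.uint8(180)), (np.uint8(36), np.uint8(185)), (np.uint8(35), np.uint8(138)), (np.uint8(37), np.uint8(160))]
side -105 [(np.uint8(37), np.uint8(118)), (np.uint8(50), np.uint8(102)), (np.uint8(35), np.uint8(132)), (np.uint8(37), np.uint8(137)), (np.uint8(35), np.uint8(146))]
[ 285  110   92   70 3278] [334.75 139.05]
[306 171  42  38 976] [327.19 190.49]
 pred base->cap [325. 164.] [325. 136.]
 pred base->cap [338. 177.] [339. 148.]
 pred base->cap [352. 191.] [353. 162.]
```

```bash
python3 - <<'E'
from bp import *
for f in("t8","t20"):
    t=cv2.imread(f"pics/{f}.png");hsv=cv2.cvtColor(t,cv2.COLOR_BGR2HSV);m=((hsv[...,0]<14)&(hsv[...,1]>90)&(hsv[...,2]<110)).astype(np.uint8);m[:,:348]=0;m[:,392:]=0;m[:138]=0;m[185:]=0
    n,l,st,c=cv2.connectedComponentsWithStats(m);[print(f,st[i],c[i].round(1)) for i in range(1,n) if st[i,4]>40]
E
```

```text
t8 [358 152  15   8  72] [365.8 155.6]
t20 [353 152  19  14 214] [362.  158.4]
```

```bash
python3 - <<'E'
from bench import arm
print(arm.job_done())
E
```

```text
the job is handed in; nothing more can be done
None
```

The job is handed in: the wedge holds the rack's deck level (36.8 mm by touch, 37 mm nominal; not re-probed once loaded), and the three bottles I found stand upright in the lane, confirmed from the top camera only.

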